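Zero the comparator on its master, then gauge a palette

TASK

On the dressing-room kit bench, slide the steel master bar straight along the comparator's table under the sprung contact, hold it pressed home against the back stop for a moment, and leave it there while you turn the dial's bezel until the scale's zero mark stands under the pointer. Then take the master out, lay it on its cork pad, and slide the closed make-up palette centrally under the contact in its place, again held pressed home against the stop for a moment, so that the dial shows how much thicker it is. Be gentle: feel for the stop instead of ramming it, do not force or drop either piece, leave the bezel alone once it is zeroed, disturb nothing else, and leave both pieces lying free.

Things in the scene. Friction and masses are not known exactly. Their poses are not given: they have to be found in the camera images.
- stand: Bench comparator, fixed. Origin: on the bench top below the contact's axis; +x: the way pieces are slid in from the open front; z up. Casting x -125 to 75, y -85 to 65, z 0 to 18 mm; on it a ground steel table, top at z 24 mm, x -121 to 71, y -33 to 57 mm. Column 28 mm thick, top z 118 mm, at x 45, y -66 mm; from it an arm (z 45 to 67 mm, 20 mm wide) runs to the dial case.
- stop: Back stop on the ground table: dark steel bar 10 (x) x 50 (y) x 10 mm high. Origin: middle of the lower edge of the face that the pieces are pushed against, at stand x +22, y 0, z 24 mm; its axes are the stand's.
- plunger: Sprung spindle with a steel domed contact (dome radius 15 mm, 22 mm across). Origin: lowest point of the dome, about 13 mm above the ground table (to 0.6 mm, as the arm is set), at stand x 0, y 0. It moves up against about 2 N of spring: a 16 or 17 mm piece pushed level along the table rides under the dome and lifts it 3 or 4 mm.
- bezel: Knurled round bezel with the white scale, on top of the dial: 56 mm across, 82 to 102 mm above the bench. Origin: centre of its underside. Turns about the vertical, either way, to 2.9 rad and more from zero mark towards stand +x, with 0.05 N m friction, and stays where left. Scale: 10 mm to the turn, counted clockwise from above, a coarse line every mm.
- dial_center (a point): Centre of the dial face, on the axis of bezel and pointer, above the contact; 99 mm above the bench. The dial case below the bezel is 48 mm across, 63 to 83 mm above the bench; leave its arm at the height where it is set.
- zero_mark (a point): The scale's zero: a broad black bar with a dot at its inner end. This point: on the bar, 20 mm from the dial's centre; turns with the bezel.
- plus_one (a point): The +1 mm line on the scale, 20 mm from the dial's centre, 0.628 rad clockwise (from above) of the zero mark; turns with the bezel.
- pointer_tip (a point): Tip of the thin black pointer, 20 mm from the dial's centre. It turns clockwise (from above) 0.628 rad for each mm the contact is lifted. With the master in, it ends 0.3 to 1.5 rad clockwise of where the zero mark starts.
- master: Ground steel setting master: plain bar 125 x 30 x 16 mm, about 0.45 kg. Origin: centre of its underside; x along its length, towards the stop to within 0.2 rad. It starts lying on the ground table in front of the contact, askew. Slides easily on the oiled table.
- palette: Closed slim make-up palette, black plastic, 140 x 56 x 17 mm, 0.1 to 0.2 kg. Origin: centre of its underside; x along its length, away from the robot. It starts on the bench at one side of the comparator, left or right. Slides easily on the oiled table.
- pad: Cork pad, fixed, 165 x 75 x 5 mm, long side along its x, which points away from the robot; on the bench at the other side. Origin: centre of its underside.
- jar: Bystander: closed powder jar, 60 mm across, 45 mm high. Origin: centre of its underside.
- lipstick: Bystander: lipstick standing upright, 21 mm across, 73 mm high. Origin: centre of its underside.
- mirror: Bystander: black hand mirror lying flat, 265 x 110 x 8 mm with handle. Origin: on its underside, 20 mm from the glass's centre towards the handle.
There are look-alikes about, which are no part of the job. Of the things that look like the master, the middle-sized one is meant. What is shaped like the palette but red is not meant.

How it is judged:
By the outcome, as a careful person would: the job done as asked, in the order asked, and still so for the second after the job is handed in, with the robot touching nothing.
It also fails if it takes over 72 s, if anything falls off the work surface, if the arm or the gripper's body presses on something with over 40 N, if the wrist force passes 120 N, or if a joint passes its speed limit or range.

ROBOT

A 7-joint arm with a two-finger parallel gripper is mounted at the origin on the work surface. World frame = base frame: x ahead of the robot, y to its left, z up, the work surface at z = 0. Lengths are in m, angles in rad, forces in N, time in s.
With the tool pointing down it reaches from about 0.4 to 0.9 m from the base axis. Payload 5.5 kg.
Tool frame: the origin (TCP) lies on the front face of the gripper's body, between the roots of the fingers; the fingertips stand 73 mm ahead of it and the grasp point (between the pads) lies 54 mm ahead of it; z points along the fingers, y is the line along which they close (so a half turn about z gives the same grasp; the last joint's range is limited). The gripper opens to 85 mm and grips with 20 to 120 N. Pads are 22 mm wide; open, the fingers measure 114 mm over their backs; the gripper's body (76 mm by 85 mm) begins 54 mm behind the grasp point. The pads swing forward as they close: fully open they stand 13 mm farther back than shut.
Start: joints at [-1.062, 0.501, -0.427, 1.55, 0.221, 1.138, -0.21], TCP at [0.158, 0.63, 0.304] pointing down, gripper open.
Joint ranges: [-2.88, 2.88], [-0.31, 2.03], [-1.54, 1.56], [0.2, 2.42], [-1.41, 4.55], [0.19, 2.02], [-2.57, 2.57]. Speed limits (rad/s): [2.57, 2.57, 3.14, 3.14, 3.14, 3.14, 3.14].

INTERFACE

Orientations are given as a 3x3 rotation matrix whose columns are the frame's x, y, z axes.
In Python, from bench import robot, viewer gives the robot as it stands.
- The arm moves only by the tool carry_out, never from a script. Its argument "commands" is one flat list of numbers, 5 for each row, row after row: the shift along the world's x, y, z in mm, then the turn about the world's z in rad, then the opening, from 0 (shut) to 1 (fully open). In form: [x, y, z, roll, jaw, x, y, z, roll, jaw, ...]. A call has 1 to 10 rows; each row is the pose to reach, as a shift and turn from the pose commanded when the call began; what a row does not reach only later rows make up. A row lasts 1/12 s, in which the tool goes at most 41.7 mm and 7.16 degrees, less where a joint would pass 70% of its speed; a pose out of reach is approached as far as the arm can. A call with a gripper value outside its range is refused whole. The fingers move at their own pace and stop on an object; "grip_force" is the grip in N (left out, the last holds). Time passes only in rows, so rows that repeat a pose let the fingers close. It gives the time, the measured TCP pose, the force, the opening and the grip force at its end, in the units of the state.
- robot.sense(): the state, without advancing time (a new reading comes with each control period).
- viewer.grab_frame(name): name is "side" or "top"; returns the picture (384x512x3 uint8, blue, green, red); there is no depth.
- viewer.camera_params(name): a dict with "vertical_fov" (degrees; the focal length in pixels is half the picture's height over the tangent of half this angle, whatever the lens; pixels are square), "cx", "cy" (the principal point, pixels), "view" (4x4, takes a point from world to camera coordinates). Camera axes: x right, y down, z forward; pixel columns grow to the right and rows downward; lengths in m; the calibration is good to about 2 mm. A picture is of the moment at which its call begins. camera_params takes no time and is no camera call.
- robot.sign_off(): hands the job in; it is judged then, once.
The state is a dict: "time_s": time; "joint_positions": joint angles; "joint_velocities": joint speeds; "effort": joint torques, N m; "tool_pos": TCP position; "eef_rot": TCP orientation; "contact_force": force on the tool from outside, world axes, zero at the start; "wrist_torque": the same for the moment, N m; "width": opening from 0.0 (shut) to 1.0 (fully open); "finger_force": force on a finger pad.
Only numpy, scipy, OpenCV 4.12 (cv2) and the standard library are available. Lean on these libraries where they do the work, as an engineer would, in place of code of your own. Each camera call takes 0.05 s, during which the arm holds its last target. There are 200 camera calls.

## Working session

There is one attempt and no reset: what is moved stays moved. The work goes in short steps, Python scripts to look and compute and a tool call to move; the robot and the scene stay as the last step left them, time stands still between calls to the robot, and variables do not carry over. Pictures are saved under pics/ and viewed, at most 10 in all, crops included, and the job is handed in when it is done.

Besides the shell and the picture viewer there is one more tool, called after "Emit:" as name(argument=value, ...) on one line, values as JSON. carry_out: Moves the arm, as the interface text tells. Its arguments: {"type":"object","properties":{"commands":{"type":"array"},"grip_force":{"type":"number"}},"required":["commands"]}

```bash
ls; mkdir -p pics; python3 - <<'E'
from bench import robot, viewer
import cv2, numpy as np
for n in("side","top"):
    cv2.imwrite(f"pics/{n}0.png",cv2.resize(viewer.grab_frame(n),(800,600),interpolation=cv2.INTER_CUBIC))
    cv2.imwrite(f"{n}0raw.png",viewer.grab_frame(n))
    p=viewer.camera_params(n); print(n,p)
s=robot.sense(); print({k:np.round(v,3).tolist() for k,v in s.items()})
E
```

```text
pics
side {'vertical_fov': 48.848867580561695, 'cx': 259.4219920576913, 'cy': 196.6217027616392, 'view': array([[ 0.8543141 , -0.51973184,  0.00512085, -0.46887762],
       [-0.32904809, -0.54844999, -0.76871969,  0.24274058],
       [ 0.40233663,  0.65504307, -0.63956533,  1.0869823 ],
       [ 0.        ,  0.        ,  0.        ,  1.        ]])}
top {'vertical_fov': 44.201972221642244, 'cx': 257.10406002301113, 'cy': 195.9216412675966, 'view': array([[ 0.02740774, -0.99960271, -0.00657488,  0.01303899],
       [-0.98379808, -0.02580747, -0.17741281,  0.55781172],
       [ 0.17717264,  0.01133084, -0.98411456,  1.18105509],
       [ 0.        ,  0.        ,  0.        ,  1.        ]])}
{'time_s': 0.2, 'joint_positions': [-1.062, 0.502, -0.427, 1.551, 0.221, 1.138, -0.21], 'joint_velocities': [-0.0, -0.004, -0.001, -0.003, -0.0, 0.0, 0.002], 'effort': [-0.001, -56.941, -5.813, -28.095, 0.011, 0.009, -0.0], 'tool_pos': [0.158, 0.63, 0.303], 'eef_rot': [[-0.97, 0.243, -0.0], [0.243, 0.97, -0.001], [0.0, -0.001, -1.0]], 'contact_force': [0.087, 0.396, -0.484], 'wrist_torque': [0.032, 0.017, 0.073], 'finger_force': 0.0, 'width': 1.001}
```

View pics/top0.png

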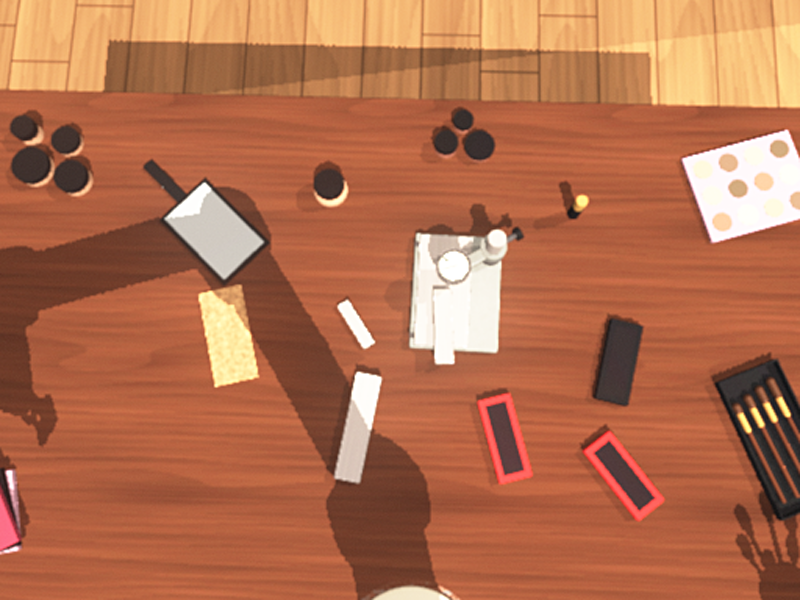

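View pics/side0.png

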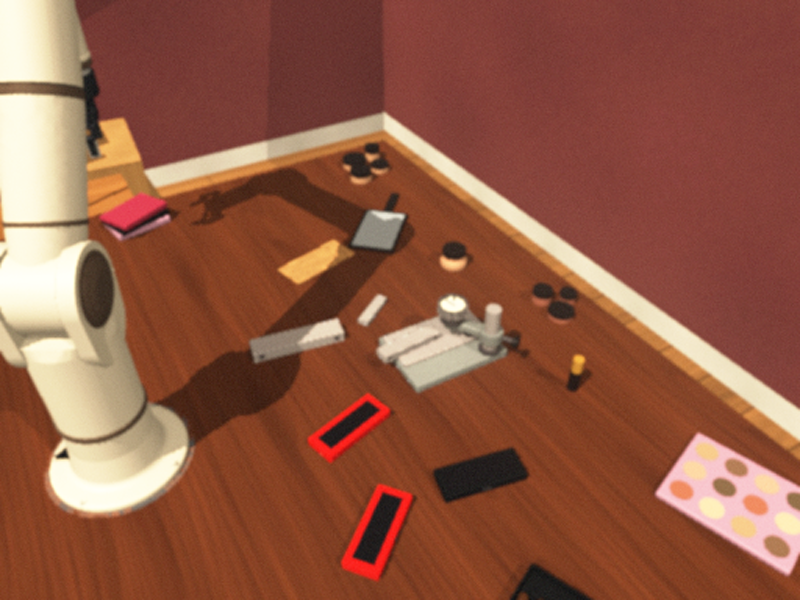

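```bash
cat > h.py <<'E'
import numpy as np, cv2
from bench import robot, viewer
P={n:viewer.camera_params(n) for n in("side","top")}
def f(n): return 192/np.tan(np.radians(P[n]["vertical_fov"]/2))
def proj(n,X):
    X=np.atleast_2d(X); V=P[n]["view"]; c=X@V[:3,:3].T+V[:3,3]
    return c[:,:2]/c[:,2:]*f(n)+[P[n]["cx"],P[n]["cy"]]
def ray(n,uv):
    uv=np.atleast_2d(uv); V=P[n]["view"]; R=V[:3,:3]
    d=np.c_[(uv-[P[n]["cx"],P[n]["cy"]])/f(n),np.ones(len(uv))]@R
    return -R.T@V[:3,3],d
def onz(n,uv,z):
    o,d=ray(n,uv); return o+d*((z-o[2])/d[:,2])[:,None]
def tri(a,b):   # side pixel, top pixel
    o1,d1=ray("side",a);o2,d2=ray("top",b); d1,d2=d1[0]/np.linalg.norm(d1),d2[0]/np.linalg.norm(d2)
    A=np.c_[d1,-d2]; t=np.linalg.lstsq(A,o2-o1,rcond=None)[0]
    p,q=o1+t[0]*d1,o2+t[1]*d2; return (p+q)/2,np.linalg.norm(p-q)
def avg(n,k=1): return np.mean([viewer.grab_frame(n) for _ in range(k)],0)
def rect(img,z,c,half,ppm,n="top"):
    """rectified view of plane z: right=-y, up=+x"""
    m=int(2*half*ppm); g=(np.arange(m)-m/2+.5)/ppm
    Y,X=np.meshgrid(c[1]-g,c[0]-g); 
    uv=proj(n,np.c_[X.ravel(),Y.ravel(),np.full(X.size,z)]).astype(np.float32).reshape(m,m,2)
    return cv2.remap(img.astype(np.float32),uv[...,0],uv[...,1],cv2.INTER_CUBIC)
E
python3 - <<'E'
from h import *
T=avg("top",4);S=avg("side",2);np.save("T0.npy",T);np.save("S0.npy",S)
print("px stand approx",onz("top",np.array([[453,265]])*.64,.1))
a=cv2.resize(T[140:240,250:340],None,fx=5,fy=5,interpolation=cv2.INTER_CUBIC)
b=cv2.resize(T[155:185,275:307],(320,300),interpolation=cv2.INTER_CUBIC)
d=cv2.resize(S[180:215,270:310],(320,280),interpolation=cv2.INTER_CUBIC)
o=np.zeros((580,780,3));o[:500,:450]=a[:,:];o[:300,455:775]=b;o[300:580,455:775]=d
cv2.imwrite("pics/c1.png",np.clip(o,0,255))
E
```

```text
px stand approx [[ 0.61778845 -0.05340358  0.1       ]][ WARN:0@8.795] global loadsave.cpp:1063 imwrite_ Unsupported depth image for selected encoder is fallbacked to CV_8U.
```

View pics/c1.png

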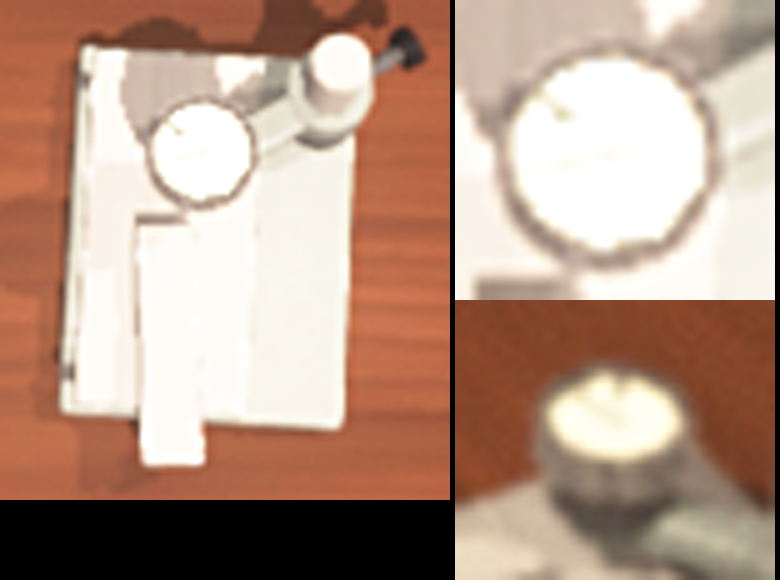

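```bash
python3 - <<'E'
from h import *
T=np.load("T0.npy");S=np.load("S0.npy")
cv=lambda L:np.array(L)/5+[250-.4,140-.4]
c=onz("top",cv([[80,45],[62,412],[343,428]]),.018)[:,:2]
d=onz("top",cv([[203,153]]),.102)[0,:2]
ds=onz("side",np.array([[270+(613-455)/8-.4,180+(413-300)/8-.4]]),.102)[0,:2]
print("dial top",d,"side",ds)
W=np.vstack([c,d]);L=np.array([[75,65],[-125,65],[-125,-85],[0,0]])/1000
mw,ml=W.mean(0),L.mean(0);A=W-mw;B=L-ml
th=np.arctan2((B[:,0]*A[:,1]-B[:,1]*A[:,0]).sum(),(B*A).sum());R=np.array([[np.cos(th),-np.sin(th)],[np.sin(th),np.cos(th)]])
o=mw-R@ml;print("th",th,"origin",o,"res mm",((L@R.T+o-W)*1000).round(1).tolist())
def mask(m,n,z,nm):
    for k in cv2.findContours(m.astype(np.uint8),cv2.RETR_EXTERNAL,cv2.CHAIN_APPROX_NONE)[0]:
        if cv2.contourArea(k)<120: continue
        p=onz("top",k[:,0].astype(float),z)[:,:2]*1000
        (cx,cy),(w,h),a=cv2.minAreaRect(p.astype(np.float32)); print(nm,k[:,0].mean(0).round(),"c",round(cx,1),round(cy,1),"wh",round(w),round(h),"a",round(a,1))
b,g,r=T[...,0],T[...,1],T[...,2]
mask((r<70)&(g<60),"top",.017,"dark")
mask((r>200)&(g>150)&(b<150),"top",.005,"cork")
for pt in ([236,132],[212,120]): print("jar-ish",pt,onz("top",[pt],.045)[0])
print("lip",onz("top",[[372,128.5]],.073)[0])
# stretched rectified view of the table plane z=.04
im=rect(T,.040,(.56,-.055),.12,2500); im2=np.clip((im-190)*4,0,255); im2=im2[:, :]
e=rect(T,.099,d,.03,5000);
e2=np.clip((e-225)*8,0,255); g2=rect(S,.099,ds,.03,5000,"side")
o=np.zeros((600,800,3));o[:,:500]=im2[:,50:550];o[:300,500:]=e2;o[300:,500:]=np.clip((g2-150)*2.4,0,255)
cv2.imwrite("pics/c2.png",o.astype(np.uint8))
E
```

```text
dial top [ 0.61577799 -0.05401449] side [ 0.61694248 -0.0550983 ]
th -0.02941878199498251 origin [ 0.61644019 -0.05421581] res mm [[-1.1, -0.3], [0.1, 0.9], [0.3, -0.4], [0.7, -0.2]]
dark [494. 276.] c 356.6 -591.8 wh 246 120 a 18.7
dark [395. 231.] c 479.0 -336.8 wh 58 139 a 77.8
dark [210. 117.] c 779.5 165.7 wh 49 47 a 2.4
dark [106. 116.] c 778.2 453.7 wh 94 17 a 45.7
dark [ 45. 113.] c 782.7 622.3 wh 57 55 a 5.9
dark [ 20. 106.] c 800.7 694.7 wh 66 62 a 50.9
dark [306.  93.] c 859.1 -99.6 wh 50 50 a 1.4
dark [285.  91.] c 863.0 -40.6 wh 38 41 a 47.7
dark [42. 89.] c 850.2 638.9 wh 47 45 a 50.5
dark [15. 82.] c 871.1 716.0 wh 47 37 a 47.6
cork [149. 194.] c 565.2 313.7 wh 102 44 a 47.3
cork [288.  26.] c 1064.2 -47.0 wh 22 104 a 1.4
cork [ 3. 35.] c 1014.7 771.6 wh 123 23 a 7.1
cork [61. 29.] c 1036.5 601.6 wh 102 168 a 89.5
cork [435.  25.] c 1052.0 -454.4 wh 211 483 a 1.3
cork [363.   4.] c 1138.8 -262.5 wh 29 102 a 1.3
cork [326.  15.] c 1101.7 -155.3 wh 98 103 a 1.3
cork [289.  10.] c 1114.8 -47.8 wh 67 102 a 1.3
cork [252.  14.] c 1098.2 59.6 wh 95 102 a 1.3
cork [214.  14.] c 1097.2 168.4 wh 92 105 a 1.3
cork [177.  13.] c 1097.8 276.9 wh 86 102 a 1.4
cork [140.  13.] c 1095.3 384.9 wh 86 105 a 1.3
cork [103.  13.] c 1094.3 492.7 wh 83 105 a 1.3
cork [27. 31.] c 1041.2 709.2 wh 105 181 a 89.9
cork [5. 7.] c 1105.0 780.6 wh 48 33 a 1.3
jar-ish [236, 132] [0.7306829  0.08936805 0.045     ]
jar-ish [212, 120] [0.76269528 0.15520857 0.045     ]
lip [ 0.74020539 -0.2679341   0.073     ]
```

View pics/c2.png

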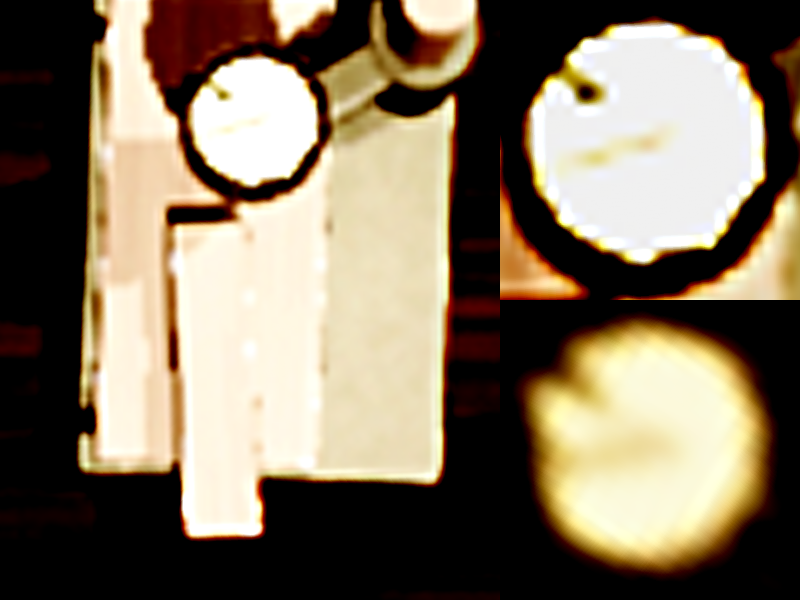

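Comparator: dial centre ≈ (0.616, −0.054), yaw −0.03; zero mark is upper-left, pointer points left. Master-like candidates in the 800×600 top view are the long bar (358,427), the short bar (355,323) and the middle bar on the table (444,325), so I take the middle one. Palette-like candidates are red (505,437), red (622,475) and black (618,361), so I take the black one.

Emit:
carry_out(commands=[250, -330, -50, 0.29, 1, 250, -330, -50, 0.29, 1, 250, -330, -50, 0.29, 1, 250, -330, -50, 0.29, 1, 250, -330, -50, 0.29, 1, 250, -330, -50, 0.29, 1, 250, -330, -50, 0.29, 1, 250, -330, -50, 0.29, 1, 250, -330, -50, 0.29, 1, 250, -330, -50, 0.29, 0.7], grip_force=30)

```text
time_s: 1.33
tool_pos: [0.4089, 0.299, 0.2542]
eef_rot: [[-0.999, -0.044, 0.001], [-0.044, 0.999, 0.0], [-0.001, 0.0, -1.0]]
contact_force: [0.5, 1.4, 0.8]
width: 0.882
finger_force: 0.0
```

```bash
cat > st.py <<'E'
from h import *
s=robot.sense();r=s["eef_rot"];print(round(s["time_s"],2),"pos",(s["tool_pos"]*1000).round(1) if hasattr(s["tool_pos"],"round") else np.round(np.array(s["tool_pos"])*1000,1),"closing-axis ang",round(float(np.arctan2(r[1][1],r[0][1])),3),"q",np.round(s["joint_positions"],2),"F",np.round(s["contact_force"],1),"w",round(float(s["width"]),3),"ff",np.round(s["finger_force"],1))
E
python3 st.py; python3 - <<'E'
from h import *
p=onz("top",np.array([[198,295],[240,287],[258,378],[216,386]])*.64,.005)*1000
print("pad",p.round(1).tolist(),p.mean(0))
p=onz("top",np.array([[225,282],[162,220],[267,240],[205,182]])*.64,.008)*1000; print("mirror",p.round().tolist())
E
```

```text
1.33 pos [408.9 299.  254.2] closing-axis ang 1.615 q [-0.37  0.3  -0.37  1.96  0.14  0.91  0.81] F [0.5 1.4 0.8] w 0.882 ff 0.0
pad [[575.7, 382.6, 5.0], [591.8, 310.5, 5.0], [434.8, 269.4, 5.0], [419.3, 340.0, 5.0]] [505.39803403 325.62657982   5.        ]
mirror [[599.0, 337.0, 8.0], [708.0, 456.0, 8.0], [676.0, 268.0, 8.0], [780.0, 385.0, 8.0]]
```

Emit:
carry_out(commands=[75, -343, -60, 0, 0.7, 75, -343, -60, 0, 0.7, 75, -343, -60, 0, 0.7, 75, -343, -60, 0, 0.7, 75, -343, -60, 0, 0.7, 75, -343, -60, 0, 0.7, 75, -343, -60, 0, 0.7, 75, -343, -60, 0, 0.7, 75, -343, -60, 0, 0.7, 75, -343, -100, 0, 0.7])

```text
time_s: 2.17
tool_pos: [0.4887, -0.0495, 0.1587]
eef_rot: [[-0.999, -0.035, 0.013], [-0.035, 0.999, -0.004], [-0.013, -0.005, -1.0]]
contact_force: [2.4, 0.2, -0.4]
width: 0.696
finger_force: 0.0
```

```bash
python3 st.py; python3 - <<'E'
from h import *
T=avg("top",1);S=avg("side",1)
u=proj("side",[[.4845,-.044,.04]])[0].astype(int);v=proj("top",[[.4845,-.044,.04]])[0].astype(int);print(u,v)
c=lambda I,p:cv2.resize(I[p[1]-60:p[1]+40,p[0]-50:p[0]+50],(400,400),interpolation=cv2.INTER_CUBIC)
cv2.imwrite("pics/c3.png",np.hstack([c(S,u),c(T,v)]).clip(0,255).astype(np.uint8))
E
```

```text
2.17 pos [488.7 -49.5 158.7] closing-axis ang 1.606 q [ 0.19  0.4  -0.17  2.07  0.11  0.67  1.55] F [ 2.4  0.2 -0.4] w 0.696 ff 0.0
[248 223] [284 224]
```

View pics/c3.png

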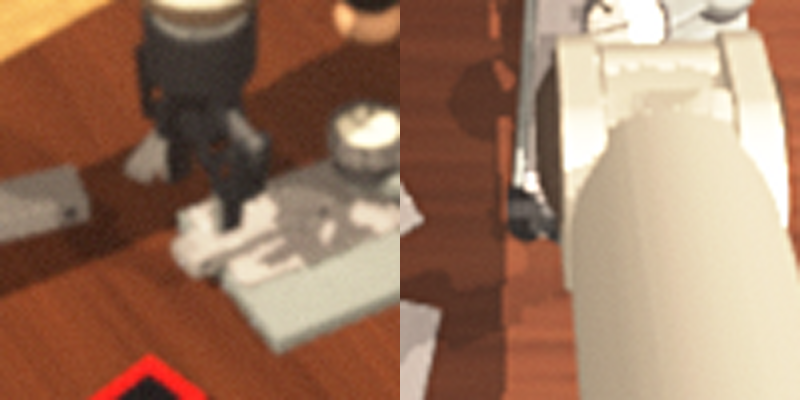

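The side crop shows the open fingers straddling the bar at crop (235,215), in front of the dial. The top view is blocked by the arm, as expected. Descending.

Emit:
carry_out(commands=[0, 0, 0, 0, 0.7, 0, 0, -20, 0, 0.7, 0, 0, -35, 0, 0.7, 0, 0, -45, 0, 0.7, 0, 0, -50, 0, 0.7, 0, 0, -52, 0, 0.7, 0, 0, -53, 0, 0.7, 0, 0, -53, 0, 0.7])

```text
time_s: 2.93
tool_pos: [0.4835, -0.042, 0.1017]
eef_rot: [[-0.999, -0.045, 0.001], [-0.045, 0.999, -0.0], [-0.001, -0.0, -1.0]]
contact_force: [-0.1, 0.8, 0.6]
width: 0.699
finger_force: 0.0
```

```bash
python3 st.py
```

```text
2.93 pos [483.5 -42.  101.7] closing-axis ang 1.616 q [ 0.16  0.5  -0.15  2.1   0.14  0.55  1.52] F [-0.1  0.8  0.6] w 0.699 ff 0.0
```

Emit:
carry_out(commands=[0, -1, -1, 0, 0.55, 0, -1, -1, 0, 0.45, 0, -1, -1, 0, 0.4, 0, -1, -1, 0, 0.36, 0, -1, -1, 0, 0.32, 0, -1, -1, 0, 0.28, 0, -1, -1, 0, 0.2, 0, -1, -1, 0, 0.2], grip_force=30)

```text
time_s: 3.6
tool_pos: [0.4831, -0.0431, 0.1003]
eef_rot: [[-0.999, -0.044, 0.0], [-0.044, 0.999, 0.0], [-0.0, 0.0, -1.0]]
contact_force: [-0.5, 0.3, 6.8]
width: 0.341
finger_force: 31.7
```

```bash
python3 st.py
```

```text
3.6 pos [483.1 -43.1 100.3] closing-axis ang 1.615 q [ 0.16  0.5  -0.15  2.1   0.14  0.55  1.52] F [-0.5  0.3  6.8] w 0.341 ff 31.7
```

Emit:
carry_out(commands=[0, -2, 0.5, -0.02, 0.2, 0, -4, 0.5, -0.04, 0.2, 0, -6, 0.5, -0.06, 0.2, 0, -7, 0.5, -0.074, 0.2, 0, -7, 0.5, -0.074, 0.2, 3, -7.1, 0.5, -0.074, 0.2, 7, -7.2, 0.5, -0.074, 0.2, 10, -7.3, 0.5, -0.074, 0.2, 12, -7.4, 0.5, -0.074, 0.2, 12, -7.4, 0.5, -0.074, 0.2])

```text
time_s: 4.43
tool_pos: [0.4912, -0.0512, 0.1002]
eef_rot: [[-1.0, 0.03, -0.008], [0.03, 1.0, -0.001], [0.008, -0.001, -1.0]]
contact_force: [-9.6, 1.0, 11.8]
width: 0.341
finger_force: 32.5
```

```bash
python3 st.py
```

```text
4.43 pos [491.2 -51.2 100.2] closing-axis ang 1.54 q [ 0.16  0.52 -0.13  2.07  0.12  0.57  1.48] F [-9.6  1.  11.8] w 0.341 ff 32.5
```

Emit:
carry_out(commands=[0, 0, 0, 0, 0.45, 0, 0, 0, 0, 0.5, 0, 0, 2, 0, 0.5, 0, 0, 2, 0, 0.5])

```text
time_s: 4.77
tool_pos: [0.4956, -0.051, 0.1027]
eef_rot: [[-1.0, 0.03, 0.001], [0.03, 1.0, -0.0], [-0.001, -0.0, -1.0]]
contact_force: [-0.4, 0.1, -0.2]
width: 0.501
finger_force: 0.0
```

```bash
python3 st.py
```

```text
4.77 pos [495.6 -51.  102.7] closing-axis ang 1.541 q [ 0.16  0.51 -0.14  2.07  0.12  0.57  1.48] F [-0.4  0.1 -0.2] w 0.501 ff 0.0
```

Emit:
carry_out(commands=[0, 0, 0, 0, 0.4, 0, 0, 0, 0, 0.34, 0, 0, 0, 0, 0.25, 0, 0, 0, 0, 0.2, 1, 0, 0, 0, 0.2, 2, -0.1, 0, 0, 0.2, 4, -0.1, 0, 0, 0.2, 6, -0.2, 0, 0, 0.2, 8, -0.2, 0, 0, 0.2, 8, -0.2, 0, 0, 0.2])

```text
time_s: 5.6
tool_pos: [0.497, -0.0509, 0.1024]
eef_rot: [[-0.999, 0.03, -0.013], [0.03, 1.0, -0.001], [0.013, -0.001, -1.0]]
contact_force: [-17.5, 1.2, 26.7]
width: 0.342
finger_force: 32.7
```

```bash
python3 st.py
```

```text
5.6 pos [497.  -50.9 102.4] closing-axis ang 1.541 q [ 0.16  0.52 -0.14  2.05  0.12  0.59  1.48] F [-17.5   1.2  26.7] w 0.342 ff 32.7
```

Emit:
carry_out(commands=[0, 0, 0, 0, 0.45, 0, 0, 0, 0, 0.5, 0, 0, 5, 0, 0.5, 0, 0, 5, 0, 0.5, 0, 0, 5, 0, 0.4, 0, 0, 5, 0, 0.34, 0, 0, 5, 0, 0.25, 0, 0, 5, 0, 0.2, 0, 0, 5, 0, 0.2])

```text
time_s: 6.35
tool_pos: [0.5034, -0.0509, 0.1078]
eef_rot: [[-1.0, 0.03, 0.001], [0.03, 1.0, -0.0], [-0.001, -0.0, -1.0]]
contact_force: [-1.2, -0.2, 6.3]
width: 0.334
finger_force: 29.5
```

```bash
python3 st.py; python3 - <<'E'
from h import *
S=avg("side",2)
u=proj("side",[[.55,-.05,.05]])[0].astype(int)
c=cv2.resize(S[u[1]-50:u[1]+40,u[0]-60:u[0]+60],(800,600),interpolation=cv2.INTER_CUBIC)
cv2.imwrite("pics/c4.png",((c-20)*1.1).clip(0,255).astype(np.uint8))
E
```

```text
6.35 pos [503.4 -50.9 107.8] closing-axis ang 1.541 q [ 0.16  0.51 -0.14  2.05  0.12  0.59  1.48] F [-1.2 -0.2  6.3] w 0.334 ff 29.5
```

View pics/c4.png

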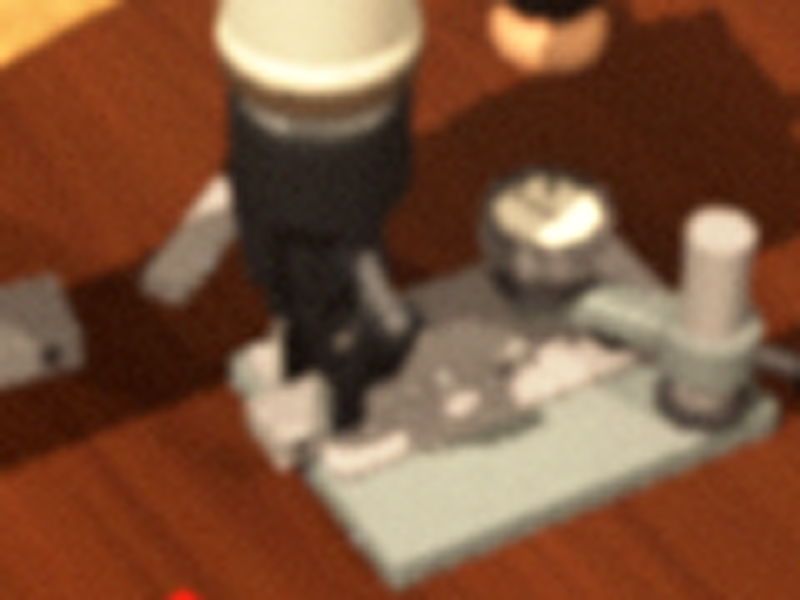

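The side crop shows the bar held at (330,400) with the fingertips near the table top, and the pointer has not moved yet. Trying a small forward move.

Emit:
carry_out(commands=[1, 0, 0.3, 0, 0.2, 2, 0, 0.3, 0, 0.2, 3, -0.1, 0.3, 0, 0.2, 4, -0.1, 0.3, 0, 0.2, 4, -0.1, 0.3, 0, 0.2])

```text
time_s: 6.87
tool_pos: [0.504, -0.0509, 0.1077]
eef_rot: [[-1.0, 0.03, -0.007], [0.03, 1.0, -0.0], [0.007, -0.0, -1.0]]
contact_force: [-9.3, 0.4, 15.8]
width: 0.34
finger_force: 30.5
```

```bash
python3 st.py
```

```text
6.87 pos [504.  -50.9 107.7] closing-axis ang 1.541 q [ 0.16  0.52 -0.14  2.04  0.12  0.6   1.48] F [-9.3  0.4 15.8] w 0.34 ff 30.5
```

Emit:
carry_out(commands=[4, -0.1, 0.3, 0, 0.45, 4, -0.1, 0.3, 0, 0.55, 4, -0.1, 10, 0, 0.6, -20, 0.4, 50, 0, 0.6, -40, 40, 80, 0, 0.6, -40, 80, 80, 0, 0.6, -40, 120, 80, 0, 0.6, -40, 160, 80, 0, 0.6, -40, 190, 80, 0, 0.6, -40, 190, 80, 0, 0.3])

```text
time_s: 7.7
tool_pos: [0.4667, 0.1483, 0.1893]
eef_rot: [[-1.0, 0.019, 0.003], [0.019, 1.0, 0.006], [-0.003, 0.006, -1.0]]
contact_force: [0.8, -0.4, -0.0]
width: 0.475
finger_force: 0.0
```

```bash
python3 st.py; cat > look.py <<'E'
from h import *
import sys
d=(.6164,-.0544)
T=avg("top",4);S=avg("side",4);np.save("T.npy",T);np.save("S.npy",S)
im=np.clip((rect(T,.040,(.56,-.055),.12,2500)-190)*4,0,255)
e=np.clip((rect(T,.099,(.6158,-.0540),.03,5000)-225)*8,0,255)
g=np.clip((rect(S,.099,(.6169,-.0551),.03,5000,"side")-150)*2.4,0,255)
o=np.zeros((600,800,3));o[:,:500]=im[:,50:550];o[:300,500:]=e;o[300:,500:]=g
cv2.imwrite(sys.argv[1],o.astype(np.uint8))
E
python3 look.py pics/c5.png
```

```text
7.7 pos [466.7 148.3 189.3] closing-axis ang 1.552 q [-0.16  0.35 -0.24  2.05  0.12  0.75  1.09] F [ 0.8 -0.4 -0. ] w 0.475 ff 0.0
```

View pics/c5.png

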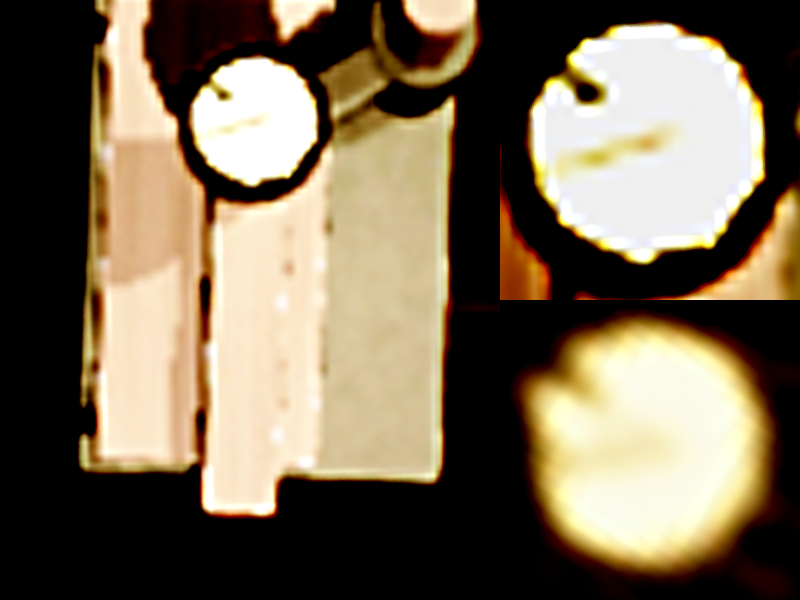

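Emit:
carry_out(commands=[0, -40, 0, 0, 0.6, 0, -80, 0, 0, 0.6, 10, -120, 0, 0, 0.6, 20, -160, 0, 0, 0.6, 33, -190, -10, 0, 0.6, 33, -190, -40, 0, 0.6, 33, -190, -62, 0, 0.6, 33, -190, -74, 0, 0.6, 33, -190, -74, 0, 0.6, 33, -190, -74, 0, 0.5])

```text
time_s: 8.93
tool_pos: [0.4993, -0.0517, 0.1133]
eef_rot: [[-1.0, 0.031, -0.002], [0.031, 1.0, 0.0], [0.002, 0.0, -1.0]]
contact_force: [0.3, 0.3, 0.4]
width: 0.502
finger_force: 0.0
```

Emit:
carry_out(commands=[0, 0, 0, 0, 0.42, 0, 0, 0, 0, 0.36, 0, 0, 0, 0, 0.3, 0, 0, 0, 0, 0.2, 0, 0, 0, 0, 0.2])

```text
time_s: 9.35
tool_pos: [0.5003, -0.0509, 0.1144]
eef_rot: [[-1.0, 0.03, 0.001], [0.03, 1.0, -0.0], [-0.001, -0.0, -1.0]]
contact_force: [-0.0, 0.7, -0.4]
width: 0.199
finger_force: 0.0
```

```bash
python3 st.py; python3 -c "
from h import *
print(np.round(robot.sense()['wrist_torque'],2))"
```

```text
9.35 pos [500.3 -50.9 114.4] closing-axis ang 1.541 q [ 0.16  0.5  -0.14  2.05  0.12  0.6   1.48] F [-0.   0.7 -0.4] w 0.199 ff 0.0
[-0.    0.04 -0.05]
```

Emit:
carry_out(commands=[0, 0, 8, 0, 0.12, -20, 0.6, 8, 0, 0.12, -44, 1.2, 8, 0, 0.12, -46, 1.3, 8, 0, 0.12, -46, 1.3, 0, 0, 0.12, -46, 1.3, -10, 0, 0.12, -46, 1.3, -13, 0, 0.12, -46, 1.3, -13.5, 0, 0.12, -46, 1.3, -13.5, 0, 0.12])

```text
time_s: 10.1
tool_pos: [0.4542, -0.0495, 0.0996]
eef_rot: [[-1.0, 0.03, -0.001], [0.03, 1.0, 0.0], [0.001, 0.0, -1.0]]
contact_force: [-0.5, -0.2, 0.0]
width: 0.123
finger_force: 0.0
```

Emit:
carry_out(commands=[3, -0.1, 0, 0, 0.12, 5, -0.1, 0, 0, 0.12, 7, -0.2, 0, 0, 0.12, 9, -0.2, 0, 0, 0.12, 10, -0.3, 0, 0, 0.12, 10, -0.3, 0, 0, 0.12])

```text
time_s: 10.6
tool_pos: [0.4642, -0.0499, 0.1004]
eef_rot: [[-1.0, 0.03, 0.0], [0.03, 1.0, -0.0], [-0.0, -0.0, -1.0]]
contact_force: [0.0, 0.1, -0.1]
width: 0.122
finger_force: 0.0
```

```bash
python3 st.py
```

```text
10.6 pos [464.2 -49.9 100.4] closing-axis ang 1.541 q [ 0.16  0.48 -0.14  2.14  0.12  0.53  1.48] F [ 0.   0.1 -0.1] w 0.122 ff 0.0
```

Emit:
carry_out(commands=[1.5, 0, 0, 0, 0.12, 3, -0.1, 0, 0, 0.12, 4.5, -0.1, 0, 0, 0.12, 6, -0.2, 0, 0, 0.12, 7.5, -0.2, 0, 0, 0.12, 9, -0.3, 0, 0, 0.12, 10, -0.3, 0, 0, 0.12])

```text
time_s: 11.18
tool_pos: [0.4723, -0.0503, 0.0999]
eef_rot: [[-1.0, 0.03, -0.004], [0.03, 1.0, -0.0], [0.004, -0.0, -1.0]]
contact_force: [-4.5, -0.5, 1.8]
width: 0.117
finger_force: 2.0
```

```bash
python3 st.py
```

```text
11.18 pos [472.3 -50.3  99.9] closing-axis ang 1.541 q [ 0.16  0.49 -0.13  2.12  0.12  0.54  1.48] F [-4.5 -0.5  1.8] w 0.117 ff 2.0
```

Emit:
carry_out(commands=[1.5, 0, 0, 0, 0.12, 3, -0.1, 0, 0, 0.12, 4, -0.1, 0, 0, 0.12, 4, -0.1, 0, 0, 0.12])

```text
time_s: 11.52
tool_pos: [0.4748, -0.0504, 0.0996]
eef_rot: [[-1.0, 0.03, -0.007], [0.03, 1.0, -0.0], [0.007, -0.0, -1.0]]
contact_force: [-10.1, -0.7, 8.4]
width: 0.122
finger_force: 5.0
```

```bash
python3 st.py
```

```text
11.52 pos [474.8 -50.4  99.6] closing-axis ang 1.541 q [ 0.16  0.5  -0.13  2.11  0.12  0.55  1.48] F [-10.1  -0.7   8.4] w 0.122 ff 5.0
```

Emit:
carry_out(commands=[1, 0, 0, 0, 0.12, 2, -0.1, 0, 0, 0.12, 3, -0.1, 0, 0, 0.12, 3, -0.1, 0, 0, 0.12])

```text
time_s: 11.85
tool_pos: [0.476, -0.0504, 0.0992]
eef_rot: [[-0.999, 0.03, -0.011], [0.03, 1.0, -0.0], [0.011, -0.0, -1.0]]
contact_force: [-14.1, 0.9, 9.3]
width: 0.119
finger_force: 6.8
```

```bash
python3 st.py; python3 - <<'E'
from h import *
print(np.round(robot.sense()['wrist_torque'],2))
S=avg("side",4)
u=proj("side",[[.52,-.05,.03]])[0].astype(int)
c=cv2.resize(S[u[1]-30:u[1]+30,u[0]-40:u[0]+40],(800,600),interpolation=cv2.INTER_CUBIC)
cv2.imwrite("pics/c6.png",((c-30)*1.15).clip(0,255).astype(np.uint8))
E
```

```text
11.85 pos [476.  -50.4  99.2] closing-axis ang 1.541 q [ 0.16  0.5  -0.13  2.11  0.12  0.55  1.48] F [-14.1   0.9   9.3] w 0.119 ff 6.8
[0.11 2.83 0.02]
```

View pics/c6.png

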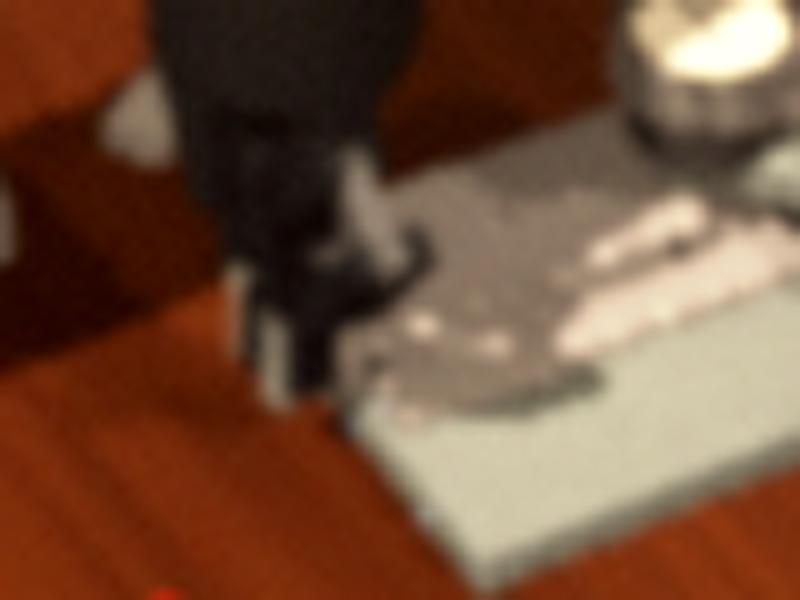

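```bash
python3 - <<'E'
from h import *
u=proj("side",[[.52,-.05,.03]])[0].astype(int)
q=lambda *X:((proj("side",[X])[0]-u+[40,30])*10).round()
for z in(0,.013,.026,.04):
  print(z,[q(.475+dx,-.0504+dy,z).tolist() for dx,dy in((-.011,-.012),(.011,-.012),(-.011,.012))])
th=-.029;c,s=np.cos(th),np.sin(th)
st=lambda x,y,z:q(.6164+(c*x-s*y)/1e3,-.0542+(s*x+c*y)/1e3,z/1e3).tolist()
print("table near R,L",st(-121,-33,24),st(-121,57,24),"cast near R L",st(-125,-85,18),st(-125,65,18))
print("bar near end R top/bot, L top if at -138",st(-138,-15,40),st(-138,-15,24),st(-138,15,40))
E
```

```text
0 [[267.0, 472.0], [332.0, 445.0], [226.0, 423.0]]
0.013 [[266.0, 441.0], [332.0, 413.0], [225.0, 391.0]]
0.026 [[265.0, 409.0], [331.0, 381.0], [224.0, 359.0]]
0.04 [[265.0, 374.0], [331.0, 346.0], [223.0, 324.0]]
table near R,L [394.0, 420.0] [247.0, 236.0] cast near R L [474.0, 555.0] [224.0, 240.0]
bar near end R top/bot, L top if at -138 [312.0, 362.0] [313.0, 402.0] [263.0, 299.0]
```

```bash
cat > dial.py <<'E'
from h import *
C={"top":(.6158,-.0540),"side":(.6169,-.0551)}
def prof(I,n,r0,r1):
    """darkness vs world angle (deg from +x, ccw), mean over radii mm, high-passed"""
    a=np.radians(np.arange(-180,180,2)); r=np.arange(r0,r1,.5)/1000
    A,R=np.meshgrid(a,r); c=C[n]
    uv=proj(n,np.c_[(c[0]+R*np.cos(A)).ravel(),(c[1]+R*np.sin(A)).ravel(),np.full(A.size,.099)]).astype(np.float32).reshape(*A.shape,2)
    p=cv2.remap(I[...,0].astype(np.float32),uv[...,0],uv[...,1],cv2.INTER_CUBIC).mean(0)
    e=np.r_[p,p,p]; m=np.array([np.percentile(e[180+i-25:180+i+26],70) for i in range(180)])
    return m-p
def peaks(I,n,r0,r1,k=4):
    d=prof(I,n,r0,r1); o=[]
    for i in np.argsort(-d):
        if all(min(abs(i-j),180-abs(i-j))>8 for j,_,_ in o):
            w=[(i+t)%180 for t in range(-4,5)]; g=np.maximum(d[w],0); o.append((i,round(float(-180+2*(i+(g*np.arange(-4,5)).sum()/max(g.sum(),1e-6))),1),round(float(d[i]),1)))
        if len(o)==k: break
    return [x[1:] for x in o]
def rep(n,I):
    print(n,"ptr r5-13",peaks(I,n,5,13,3),"| mark r16-20",peaks(I,n,16,20,3))
E
python3 - <<'E'
from dial import *
T=np.load("T0.npy");S=np.load("S0.npy"); rep("top",T);rep("side",S)
rep("top",np.load("T.npy"));rep("side",np.load("S.npy"))
rep("side now",0) if 0 else rep("side",avg("side",4))
E
python3 st.py
```

```text
top ptr r5-13 [(97.9, 9.2), (81.2, 2.9), (-47.8, 1.1)] | mark r16-20 [(47.4, 63.5), (101.2, 3.9), (175.4, 1.8)]
side ptr r5-13 [(106.0, 13.0), (44.0, 10.7), (89.5, 8.2)] | mark r16-20 [(46.4, 60.7), (97.9, 42.0), (113.2, 14.1)]
top ptr r5-13 [(97.9, 16.1), (81.3, 5.6), (-48.2, 2.0)] | mark r16-20 [(47.3, 82.9), (101.2, 9.0), (-139.1, 1.5)]
side ptr r5-13 [(108.0, 11.0), (43.7, 8.3), (91.3, 7.2)] | mark r16-20 [(47.7, 57.2), (97.9, 36.8), (-169.6, 11.3)]
side ptr r5-13 [(30.0, 41.7), (177.9, 33.7), (47.3, 33.5)] | mark r16-20 [(26.2, 74.7), (-176.1, 60.7), (43.3, 60.3)]
12.25 pos [476.  -50.4  99.2] closing-axis ang 1.541 q [ 0.16  0.5  -0.13  2.11  0.12  0.55  1.48] F [-13.9   0.3  10.2] w 0.119 ff 6.8
```

Emit:
carry_out(commands=[-10, 0.3, 0, 0, 0.12, -25, 1, 20, 0, 0.12, -25, 40, 40, 0, 0.12, -25, 80, 60, 0, 0.12, -15, 120, 80, 0, 0.12, -5, 160, 80, 0, 0.12, 5, 190, 80, 0, 0.12, 5, 190, 80, 0, 0.12])

```text
time_s: 12.92
tool_pos: [0.4892, 0.1498, 0.1827]
eef_rot: [[-1.0, 0.02, 0.009], [0.02, 1.0, 0.008], [-0.009, 0.008, -1.0]]
contact_force: [0.4, 0.0, 0.3]
width: 0.115
finger_force: 0.0
```

```bash
cat > bar.py <<'E'
from h import *
# profile along the bar's axis in stand frame at plane z; print near-end edge and side edges
th=-.029;c,s=np.cos(th),np.sin(th);O=np.array([.6164,-.0542])
def S2W(x,y): return np.c_[O[0]+(c*x-s*y)/1e3,O[1]+(s*x+c*y)/1e3]
def line(I,xs,ys,z,ch=0,n="top"):
    w=S2W(np.asarray(xs,float),np.asarray(ys,float)); uv=proj(n,np.c_[w,np.full(len(w),z)]).astype(np.float32)
    return cv2.remap(I[...,ch].astype(np.float32),uv[:,:1],uv[:,1:],cv2.INTER_CUBIC)[:,0]
def near(I,z=.04):
    xs=np.arange(-200,-115,.5); p=np.mean([line(I,xs,np.full(len(xs),y),z) for y in(-6,-3,0,3,6)],0)
    g=np.gradient(cv2.GaussianBlur(p[None],(0,0),2)[0]); i=np.argmax(g); return xs[i],g[i]
E
python3 - <<'E'
from bar import *; from dial import *
T0=np.load("T0.npy");T1=np.load("T.npy");T=avg("top",4);S=avg("side",4);np.save("T.npy",T);np.save("S.npy",S)
for t in(T0,T1,T): print("near",near(t))
rep("top",T);rep("side",S)
E
python3 st.py
```

```text
near (np.float64(-151.5), np.float32(22.542488))
near (np.float64(-143.5), np.float32(19.175014))
near (np.float64(-132.5), np.float32(18.334))
top ptr r5-13 [(68.0, 14.8), (52.6, 3.9), (-73.9, 2.1)] | mark r16-20 [(47.3, 82.9), (75.5, 10.2), (-125.6, 1.6)]
side ptr r5-13 [(62.0, 18.4), (79.0, 13.3), (45.1, 12.5)] | mark r16-20 [(48.1, 60.0), (76.1, 45.7), (-169.6, 11.3)]
13.32 pos [485.9 137.9 180.1] closing-axis ang 1.538 q [-0.16  0.39 -0.21  2.02  0.12  0.74  1.11] F [ 0.2 -0.3 -0.8] w 0.117 ff 0.0
```

Emit:
carry_out(commands=[-10, -40, 0, 0, 0.12, -20, -80, 0, 0, 0.12, -28, -120, 0, 0, 0.12, -30, -160, -10, 0, 0.12, -30, -189.5, -40, 0, 0.12, -30, -189.5, -70, 0, 0.12, -30, -189.5, -79, 0, 0.12, -30, -189.5, -79.5, 0, 0.12, -20, -189.8, -79.5, 0, 0.12, -13, -190, -79.5, 0, 0.12])

```text
time_s: 14.15
tool_pos: [0.4749, -0.0493, 0.102]
eef_rot: [[-1.0, 0.028, 0.002], [0.028, 1.0, 0.001], [-0.002, 0.001, -1.0]]
contact_force: [0.4, 0.1, 0.3]
width: 0.12
finger_force: 0.0
```

Emit:
carry_out(commands=[2, 0, 0, 0, 0.12, 4, -0.1, 0, 0, 0.12, 6, -0.2, 0, 0, 0.12, 8, -0.2, 0, 0, 0.12, 9, -0.3, 0, 0, 0.12, 10, -0.3, 0, 0, 0.12, 11, -0.3, 0, 0, 0.12, 12, -0.3, 0, 0, 0.12])

```text
time_s: 14.82
tool_pos: [0.481, -0.0502, 0.1007]
eef_rot: [[-1.0, 0.029, -0.008], [0.029, 1.0, -0.0], [0.008, -0.0, -1.0]]
contact_force: [-9.3, 0.4, 5.4]
width: 0.125
finger_force: 4.8
```

```bash
python3 st.py
```

```text
14.82 pos [481.  -50.2 100.7] closing-axis ang 1.542 q [ 0.15  0.5  -0.12  2.1   0.11  0.56  1.49] F [-9.3  0.4  5.4] w 0.125 ff 4.8
```

Emit:
carry_out(commands=[1, 0, 0, 0, 0.12, 2, -0.1, 0, 0, 0.12, 3, -0.1, 0, 0, 0.12, 4, -0.1, 0, 0, 0.12, 5, -0.1, 0, 0, 0.12, 6, -0.2, 0, 0, 0.12, 7, -0.2, 0, 0, 0.12, 8, -0.2, 0, 0, 0.12, 9, -0.2, 0, 0, 0.12, 10, -0.3, 0, 0, 0.12])

```text
time_s: 15.65
tool_pos: [0.4949, -0.0511, 0.1007]
eef_rot: [[-1.0, 0.03, -0.0], [0.03, 1.0, 0.0], [0.0, 0.0, -1.0]]
contact_force: [-3.8, 0.2, -1.7]
width: 0.122
finger_force: 2.3
```

```bash
python3 st.py
```

```text
15.65 pos [494.9 -51.1 100.7] closing-axis ang 1.541 q [ 0.15  0.52 -0.12  2.07  0.11  0.56  1.49] F [-3.8  0.2 -1.7] w 0.122 ff 2.3
```

Emit:
carry_out(commands=[1, 0, 0, 0, 0.12, 2, -0.1, 0, 0, 0.12, 3, -0.1, 0, 0, 0.12, 4, -0.1, 0, 0, 0.12, 5, -0.1, 0, 0, 0.12, 6, -0.2, 0, 0, 0.12, 7, -0.2, 0, 0, 0.12, 7.5, -0.2, 0, 0, 0.12])

```text
time_s: 16.32
tool_pos: [0.5027, -0.0513, 0.1008]
eef_rot: [[-1.0, 0.03, 0.0], [0.03, 1.0, 0.0], [-0.0, 0.0, -1.0]]
contact_force: [-4.0, 0.6, -2.2]
width: 0.116
finger_force: 2.2
```

```bash
python3 st.py
```

```text
16.32 pos [502.7 -51.3 100.8] closing-axis ang 1.541 q [ 0.15  0.53 -0.12  2.05  0.11  0.57  1.49] F [-4.   0.6 -2.2] w 0.116 ff 2.2
```

Emit:
carry_out(commands=[0.7, 0, 0, 0, 0.12, 1.4, 0, 0, 0, 0.12, 2.1, -0.1, 0, 0, 0.12, 2.8, -0.1, 0, 0, 0.12, 3.2, -0.1, 0, 0, 0.12])

```text
time_s: 16.73
tool_pos: [0.5042, -0.0513, 0.1007]
eef_rot: [[-1.0, 0.03, -0.003], [0.03, 1.0, 0.0], [0.003, -0.0, -1.0]]
contact_force: [-10.2, 0.9, 4.7]
width: 0.122
finger_force: 4.7
```

```bash
python3 st.py
```

```text
16.73 pos [504.2 -51.3 100.7] closing-axis ang 1.541 q [ 0.15  0.53 -0.12  2.04  0.11  0.58  1.49] F [-10.2   0.9   4.7] w 0.122 ff 4.7
```

Emit:
carry_out(commands=[3.5, -0.1, 0, 0, 0.12, 3.5, -0.1, 0, 0, 0.12, 3.5, -0.1, 0, 0, 0.12, 3.5, -0.1, 0, 0, 0.12, 3.5, -0.1, 0, 0, 0.12, 3.5, -0.1, 0, 0, 0.12, 3.5, -0.1, 0, 0, 0.12, 3.5, -0.1, 0, 0, 0.12, 3.5, -0.1, 0, 0, 0.12, 3.5, -0.1, 0, 0, 0.12])

```text
time_s: 17.57
tool_pos: [0.5046, -0.0513, 0.1002]
eef_rot: [[-1.0, 0.03, -0.01], [0.03, 1.0, -0.0], [0.01, -0.0, -1.0]]
contact_force: [-17.0, 1.5, 9.8]
width: 0.121
finger_force: 7.9
```

Emit:
carry_out(commands=[-10, 0.3, 0, 0, 0.12, -30, 1, 10, 0, 0.3, -35, 20, 45, 0, 0.6, -35, 60, 70, 0, 0.8, -30, 100, 95, 0, 0.85, -20, 140, 100, 0, 0.85, -10, 180, 100, 0, 0.85, -10, 180, 100, 0, 0.85])

```text
time_s: 18.23
tool_pos: [0.503, 0.1376, 0.2043]
eef_rot: [[-1.0, 0.022, 0.011], [0.022, 1.0, 0.007], [-0.011, 0.008, -1.0]]
contact_force: [-0.1, 1.5, 0.0]
width: 0.851
finger_force: 0.0
```

```bash
python3 st.py; cat > rd.py <<'E'
from bar import *; from dial import *
T=avg("top",6);S=avg("side",6);np.save("T.npy",T);np.save("S.npy",S)
print("near",near(T)); rep("top",T);rep("side",S)
E
python3 rd.py; python3 - <<'E'
from bar import *
T=np.load("T.npy")
for z in(.04,):
  for x in(-98,-80,-60,-45):
    ys=np.arange(-28,28,.5)
    print(x,[int(v) for v in line(T,np.full(len(ys),x),ys,z,0)[::4]])
E
```

```text
18.23 pos [503.  137.6 204.3] closing-axis ang 1.549 q [-0.14  0.37 -0.21  1.97  0.1   0.79  1.14] F [-0.1  1.5  0. ] w 0.851 ff 0.0
near (np.float64(-128.5), np.float32(14.917919))
top ptr r5-13 [(4.1, 15.3), (19.3, 4.1), (-8.3, 0.9)] | mark r16-20 [(47.3, 87.1), (7.3, 17.5), (-155.5, 1.5)]
side ptr r5-13 [(45.9, 12.1), (28.1, 11.3), (6.2, 9.1)] | mark r16-20 [(47.6, 52.6), (10.3, 23.8), (-169.6, 10.3)]
-98 [247, 242, 239, 239, 238, 233, 232, 236, 241, 241, 238, 237, 238, 238, 238, 238, 238, 239, 242, 254, 232, 196, 188, 214, 226, 222, 219, 217]
-80 [241, 240, 238, 238, 238, 238, 237, 235, 235, 236, 236, 237, 238, 238, 237, 236, 237, 238, 240, 238, 220, 172, 179, 209, 226, 221, 218, 223]
-60 [239, 238, 237, 238, 237, 238, 238, 237, 236, 236, 236, 236, 238, 238, 238, 237, 237, 238, 241, 240, 202, 175, 189, 221, 224, 220, 221, 230]
-45 [240, 237, 236, 237, 236, 233, 233, 235, 236, 237, 236, 236, 237, 239, 238, 237, 237, 236, 238, 251, 231, 196, 187, 215, 224, 218, 216, 226]
```

```bash
sed -i 's/"top":(.6158,-.0540)/"top":(.6168,-.0550)/' dial.py; python3 - <<'E'
from dial import *
for t in("T0","T"):
    I=np.load(t+".npy")
    for r in((5,9),(9,13),(13,17),(16,20)): print(t,r,peaks(I,"top",*r,k=3))
I=np.load("S.npy")
for r in((5,9),(9,13),(13,17),(16,20)): print("S",r,peaks(I,"side",*r,k=3))
E
```

```text
T0 (5, 9) [(92.1, 7.0), (107.6, 3.1), (77.3, 2.5)]
T0 (9, 13) [(102.3, 11.7), (85.0, 0.8), (50.1, 0.4)]
T0 (13, 17) [(50.5, 33.5), (102.0, 8.9), (77.1, 0.2)]
T0 (16, 20) [(52.0, 64.2), (102.1, 4.7), (-131.4, 1.3)]
T (5, 9) [(13.9, 13.4), (30.2, 5.9), (0.3, 3.5)]
T (9, 13) [(8.5, 16.6), (22.2, 3.0), (108.3, 0.4)]
T (13, 17) [(50.4, 51.2), (8.2, 12.4), (20.3, 0.5)]
T (16, 20) [(51.8, 88.4), (11.4, 21.3), (-129.2, 1.7)]
S (5, 9) [(25.9, 9.7), (45.9, 7.9), (6.2, 7.8)]
S (9, 13) [(45.9, 16.2), (28.2, 13.1), (4.3, 10.5)]
S (13, 17) [(47.6, 38.8), (8.0, 15.6), (31.9, 11.6)]
S (16, 20) [(47.6, 52.6), (10.3, 23.8), (-169.6, 10.3)]
```

```bash
python3 st.py
```

```text
18.83 pos [499.1 127.7 200.7] closing-axis ang 1.54 q [-0.14  0.37 -0.2   1.98  0.1   0.8   1.15] F [0.8 0.3 0.3] w 0.849 ff 0.0
```

Emit:
carry_out(commands=[20, -30, 5, 0, 0.95, 40, -60, 5, 0, 0.95, 60, -90, 5, 0, 0.95, 80, -120, 5, 0, 0.95, 100, -150, 5, 0, 0.95, 112, -172, 5, 0, 0.95, 117.7, -182.7, 5, 0, 0.95, 117.7, -182.7, 5, 0, 0.95, 117.7, -182.7, -5, 0, 0.95, 117.7, -182.7, -15, 0, 0.95])

```text
time_s: 19.67
tool_pos: [0.6164, -0.0516, 0.1853]
eef_rot: [[-1.0, 0.027, 0.0], [0.027, 1.0, 0.002], [-0.0, 0.002, -1.0]]
contact_force: [0.3, 0.2, 0.1]
width: 0.947
finger_force: 0.0
```

```bash
python3 st.py
```

```text
19.67 pos [616.4 -51.6 185.3] closing-axis ang 1.543 q [ 0.14  0.55 -0.13  1.74  0.09  0.86  1.51] F [0.3 0.2 0.1] w 0.947 ff 0.0
```

Emit:
carry_out(commands=[0, 0, -10, 0, 0.95, 0, 0, -20, 0, 0.95, 0, 0, -27, 0, 0.95, 0, 0, -28.5, 0, 0.95, 0, 0, -28.5, 0, 0.85, 0, 0, -28.5, 0, 0.78, 0, 0, -28.5, 0, 0.74], grip_force=20)

```text
time_s: 20.25
tool_pos: [0.6173, -0.0541, 0.1578]
eef_rot: [[-1.0, 0.03, 0.001], [0.03, 1.0, -0.0], [-0.001, -0.0, -1.0]]
contact_force: [0.6, -0.9, 0.5]
width: 0.742
finger_force: 0.0
```

```bash
python3 st.py
```

```text
20.25 pos [617.3 -54.1 157.8] closing-axis ang 1.541 q [ 0.14  0.59 -0.13  1.75  0.1   0.81  1.51] F [ 0.6 -0.9  0.5] w 0.742 ff 0.0
```

Emit:
carry_out(commands=[0, -0.5, 0, 0, 0.7, 0, -0.5, 0, 0, 0.67, 0, -0.5, 0, 0, 0.64, 0, -0.5, 0, 0, 0.6, 0, -0.5, 0, 0, 0.55, 0, -0.5, 0, 0, 0.55], grip_force=20)

```text
time_s: 20.75
tool_pos: [0.6175, -0.0531, 0.1584]
eef_rot: [[-1.0, 0.029, 0.002], [0.029, 1.0, 0.002], [-0.002, 0.002, -1.0]]
contact_force: [-1.6, 3.4, 6.5]
width: 0.642
finger_force: 20.4
```

```bash
python3 st.py
```

```text
20.75 pos [617.5 -53.1 158.4] closing-axis ang 1.542 q [ 0.14  0.59 -0.13  1.75  0.1   0.81  1.51] F [-1.6  3.4  6.5] w 0.642 ff 20.4
```

Emit:
carry_out(commands=[0, 1, 0, -0.08, 0.55, 0, 1, 0, -0.18, 0.55, 0, 1, 0, -0.28, 0.55, 0, 1, 0, -0.38, 0.55, 0, 1, 0, -0.48, 0.55, 0, 1, 0, -0.58, 0.55, 0, 1, 0, -0.66, 0.55, 0, 1, 0, -0.7, 0.55, 0, 1, 0, -0.7, 0.55, 0, 1, 0, -0.7, 0.55])

```text
time_s: 21.58
tool_pos: [0.6175, -0.0528, 0.1584]
eef_rot: [[-0.746, 0.666, 0.002], [0.666, 0.746, 0.001], [-0.001, 0.002, -1.0]]
contact_force: [-1.1, 3.5, 5.0]
width: 0.645
finger_force: 20.5
```

```bash
python3 st.py
```

```text
21.58 pos [617.5 -52.8 158.4] closing-axis ang 0.842 q [ 0.01  0.58  0.04  1.75 -0.03  0.81  0.91] F [-1.1  3.5  5. ] w 0.645 ff 20.5
```

Emit:
carry_out(commands=[0, 0, 0, 0, 0.7, 0, 0, 0, 0, 0.85, 0, 0, 0, 0, 0.95, 0, 0, 20, 0, 0.95, -10, 20, 50, 0, 0.95, -30, 55, 50, 0, 0.95, -50, 90, 50, 0, 0.95, -70, 125, 50, 0, 0.95, -90, 160, 50, 0, 0.95, -100, 185, 50, 0, 0.95])

```text
time_s: 22.42
tool_pos: [0.514, 0.1343, 0.2071]
eef_rot: [[-0.747, 0.665, -0.002], [0.665, 0.747, 0.001], [0.002, -0.001, -1.0]]
contact_force: [0.1, 0.0, 0.6]
width: 0.945
finger_force: 0.0
```

```bash
python3 st.py; python3 rd.py;  python3 - <<'E'
from dial import *
for n,t in(("top","T"),("side","S")):
    I=np.load(t+".npy")
    for r in((4,7),(6,10),(9,13),(13,16),(15,18),(16,20)): print(n,r,peaks(I,n,*r,k=2))
a=np.clip((rect(np.load("T.npy"),.099,C["top"],.03,6600)-215)*6,0,255);b=np.clip((rect(np.load("S.npy"),.099,C["side"],.03,6600,"side")-130)*2.2,0,255)
cv2.imwrite("pics/d1.png",np.hstack([a,b]).astype(np.uint8))
E
```

```text
22.42 pos [514.  134.3 207.1] closing-axis ang 0.844 q [-0.3   0.38 -0.01  1.94  0.    0.82  0.54] F [0.1 0.  0.6] w 0.945 ff 0.0
near (np.float64(-128.5), np.float32(14.829788))
top ptr r5-13 [(13.7, 17.5), (29.1, 3.2), (1.2, 2.4)] | mark r16-20 [(13.4, 107.2), (-132.2, 1.9), (-81.0, 1.3)]
side ptr r5-13 [(10.1, 16.7), (-6.7, 9.8), (26.7, 9.8)] | mark r16-20 [(13.7, 33.6), (-114.1, 10.3), (-0.9, 9.7)]
top (4, 7) [(17.9, 13.7), (2.2, 8.0)]
top (6, 10) [(12.0, 13.6), (27.6, 4.6)]
top (9, 13) [(12.2, 21.5), (24.6, 1.6)]
top (13, 16) [(14.7, 82.5), (109.8, 0.5)]
top (15, 18) [(14.2, 118.5), (64.7, 0.5)]
top (16, 20) [(13.4, 107.2), (-132.2, 1.9)]
side (4, 7) [(20.0, 5.7), (0.0, 4.9)]
side (6, 10) [(11.9, 12.9), (-5.1, 9.5)]
side (9, 13) [(10.0, 24.3), (-6.4, 12.5)]
side (13, 16) [(11.9, 33.4), (-3.7, 12.5)]
side (15, 18) [(12.1, 35.7), (27.0, 9.7)]
side (16, 20) [(13.7, 33.6), (-114.1, 10.3)]
```

View pics/d1.png

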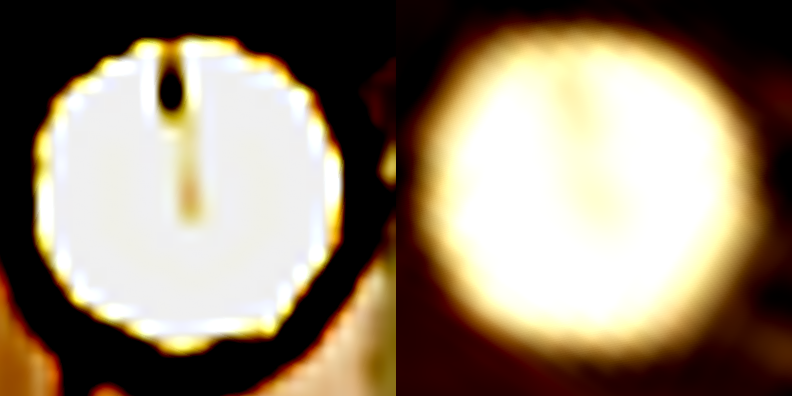

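```bash
cat > fit.py <<'E'
from dial import *
import sys
def run(I,n,thr,x0,x1):
    ppm=10000; c=C[n]; im=rect(I,.099,c,.03,ppm,n); b=im[...,0]; m=(b>thr).astype(np.uint8)
    k=max(cv2.findContours(m,cv2.RETR_EXTERNAL,cv2.CHAIN_APPROX_NONE)[0],key=cv2.contourArea)
    h=cv2.convexHull(k); M=cv2.moments(h); ctr=np.array([M["m10"],M["m01"]])/M["m00"]
    print(n,"disc ctr world",(c[0]+.03-ctr[1]/ppm).round(4),(c[1]+.03-ctr[0]/ppm).round(4),"r mm",round(np.sqrt(M["m00"]/np.pi)/10,1))
    for r in np.arange(-6,20,2.):          # mm ahead of the centre (towards +x)
        row=int(round(ctr[1]-r*10)); g=b[row-6:row+7].mean(0); xs=np.arange(len(g))-ctr[0]
        w=(xs>-x0*10)&(xs<x1*10); d=np.maximum(np.percentile(g[w],80)-g[w],0); d[d<.35*d.max()]=0
        print("  r",r,"left off mm",round(float(-(d*xs[w]).sum()/d.sum()/10),2),"dark",round(float(d.max()),1))
if __name__=="__main__":
    T=avg("top",10);S=avg("side",10);np.save("T.npy",T);np.save("S.npy",S)
    run(T,"top",235,6,4);run(S,"side",170,6,4)
E
python3 fit.py
```

```text
top disc ctr world 0.6177 -0.0534 r mm 23.0
  r -6.0 left off mm -0.99 dark 2.0
  r -4.0 left off mm -0.61 dark 16.4
  r -2.0 left off mm -0.45 dark 25.2
  r 0.0 left off mm -0.26 dark 23.6
  r 2.0 left off mm -0.08 dark 20.3
  r 4.0 left off mm 0.03 dark 16.9
  r 6.0 left off mm 0.07 dark 14.1
  r 8.0 left off mm 0.17 dark 15.2
  r 10.0 left off mm 1.2 dark 23.1
  r 12.0 left off mm 2.11 dark 61.4
  r 14.0 left off mm 2.39 dark 114.7
  r 16.0 left off mm 2.48 dark 122.6
  r 18.0 left off mm 2.53 dark 89.3
side disc ctr world 0.618 -0.054 r mm 23.8
  r -6.0 left off mm -1.59 dark 9.6
  r -4.0 left off mm -1.45 dark 14.0
  r -2.0 left off mm -1.12 dark 15.3
  r 0.0 left off mm -0.74 dark 12.9
  r 2.0 left off mm -0.15 dark 9.2
  r 4.0 left off mm 0.44 dark 9.5
  r 6.0 left off mm 0.77 dark 9.7
  r 8.0 left off mm 0.83 dark 13.1
  r 10.0 left off mm 1.11 dark 15.1
  r 12.0 left off mm 1.6 dark 17.2
  r 14.0 left off mm 2.21 dark 19.2
  r 16.0 left off mm 2.7 dark 23.0
  r 18.0 left off mm 3.03 dark 22.6
```

Emit:
carry_out(commands=[20, -35, 0, 0, 0.95, 40, -70, 0, 0, 0.95, 60, -105, 0, 0, 0.95, 80, -145, 0, 0, 0.95, 100, -185, 0, 0, 0.95, 100, -185, 0, 0, 0.95, 100, -185, -15, 0, 0.95, 100, -185, -30, 0, 0.95, 100, -185, -45, 0, 0.95, 100, -185, -50, 0, 0.9])

```text
time_s: 24.85
tool_pos: [0.6153, -0.0535, 0.1548]
eef_rot: [[-0.745, 0.667, -0.004], [0.667, 0.745, 0.0], [0.003, -0.002, -1.0]]
contact_force: [-0.7, -0.2, -0.4]
width: 0.9
finger_force: 0.0
```

Emit:
carry_out(commands=[0, 0, 0, 0, 0.8, 0, 0, 0, 0, 0.74, 0, 0, 0, 0, 0.7, 0, 0, 0, 0, 0.66, 0, 0, 0, 0, 0.55, 0, 0, 0, 0, 0.55, 0, 0, 0, -0.04, 0.55, 0, 0, 0, -0.085, 0.55, 0, 0, 0, -0.085, 0.55, 0, 0, 0, -0.085, 0.55])

```text
time_s: 25.68
tool_pos: [0.6178, -0.0532, 0.1587]
eef_rot: [[-0.686, 0.728, 0.003], [0.728, 0.686, 0.0], [-0.002, 0.002, -1.0]]
contact_force: [-0.7, 2.2, 6.9]
width: 0.647
finger_force: 21.0
```

```bash
python3 st.py
```

```text
25.68 pos [617.8 -53.2 158.7] closing-axis ang 0.756 q [-0.01  0.58  0.07  1.75 -0.05  0.81  0.84] F [-0.7  2.2  6.9] w 0.647 ff 21.0
```

Emit:
carry_out(commands=[0, 0, 0, 0, 0.7, 0, 0, 0, 0, 0.85, 0, 0, 0, 0, 0.95, 0, 0, 20, 0, 0.95, -10, 20, 50, 0, 0.95, -30, 55, 50, 0, 0.95, -50, 90, 50, 0, 0.95, -70, 125, 50, 0, 0.95, -90, 160, 50, 0, 0.95, -100, 185, 50, 0, 0.95])

```text
time_s: 26.52
tool_pos: [0.5138, 0.1345, 0.207]
eef_rot: [[-0.688, 0.726, -0.002], [0.726, 0.688, 0.001], [0.002, -0.001, -1.0]]
contact_force: [-0.1, 0.8, 0.2]
width: 0.955
finger_force: 0.0
```

```bash
python3 st.py; python3 fit.py
```

```text
26.52 pos [513.8 134.5 207. ] closing-axis ang 0.759 q [-0.32  0.38  0.02  1.95 -0.01  0.82  0.46] F [-0.1  0.8  0.2] w 0.955 ff 0.0
top disc ctr world 0.6177 -0.0534 r mm 23.1
  r -6.0 left off mm -1.19 dark 1.7
  r -4.0 left off mm -0.56 dark 16.5
  r -2.0 left off mm -0.43 dark 25.5
  r 0.0 left off mm -0.25 dark 23.7
  r 2.0 left off mm -0.07 dark 20.5
  r 4.0 left off mm 0.05 dark 16.7
  r 6.0 left off mm 0.2 dark 14.1
  r 8.0 left off mm 0.2 dark 14.5
  r 10.0 left off mm 0.33 dark 19.7
  r 12.0 left off mm 0.85 dark 31.7
  r 14.0 left off mm 1.17 dark 69.5
  r 16.0 left off mm 1.2 dark 74.8
  r 18.0 left off mm 1.13 dark 43.7
side disc ctr world 0.6177 -0.0538 r mm 23.8
  r -6.0 left off mm -1.65 dark 8.7
  r -4.0 left off mm -1.6 dark 13.0
  r -2.0 left off mm -1.24 dark 15.3
  r 0.0 left off mm -0.94 dark 13.5
  r 2.0 left off mm -0.44 dark 10.4
  r 4.0 left off mm 0.3 dark 8.8
  r 6.0 left off mm 0.75 dark 8.2
  r 8.0 left off mm 0.61 dark 8.6
  r 10.0 left off mm -0.15 dark 9.4
  r 12.0 left off mm -0.3 dark 16.3
  r 14.0 left off mm 0.07 dark 18.8
  r 16.0 left off mm 0.88 dark 24.9
  r 18.0 left off mm 1.79 dark 28.2
```

```bash
python3 st.py
```

```text
27.52 pos [516.8 131.4 207.3] closing-axis ang 0.756 q [-0.32  0.38  0.02  1.94 -0.01  0.82  0.47] F [-0.2  0.2  0.3] w 0.948 ff 0.0
```

Emit:
carry_out(commands=[0, -40, 0, 0.12, 0.7, 0, -80, 0, 0.24, 0.7, 5, -120, 0, 0.36, 0.6, 10, -160, 0, 0.48, 0.6, 12, -182, 0, 0.6, 0.6, 12, -182.4, -20, 0.72, 0.6, 12, -182.4, -50, 0.786, 0.6, 12, -182.4, -80, 0.786, 0.6, 12, -182.4, -100, 0.786, 0.6, 12, -182.4, -105, 0.786, 0.55])

```text
time_s: 28.35
tool_pos: [0.5264, -0.051, 0.0989]
eef_rot: [[-1.0, 0.029, -0.006], [0.029, 1.0, 0.001], [0.006, 0.0, -1.0]]
contact_force: [-0.6, 0.2, 0.6]
width: 0.549
finger_force: 0.0
```

Emit:
carry_out(commands=[0, 0, 0, 0, 0.5, 0, 0, 0, 0, 0.44, 0, 0, 0, 0, 0.38, 0, 0, 0, 0, 0.34, 0, 0, 0, 0, 0.25, 0, 0, 0, 0, 0.2], grip_force=30)

```text
time_s: 28.85
tool_pos: [0.5299, -0.0514, 0.104]
eef_rot: [[-1.0, 0.029, 0.003], [0.029, 1.0, -0.0], [-0.003, -0.0, -1.0]]
contact_force: [-1.2, -1.2, 6.4]
width: 0.344
finger_force: 29.8
```

```bash
python3 st.py
```

```text
28.85 pos [529.9 -51.4 104. ] closing-axis ang 1.542 q [ 0.1   0.55 -0.07  1.99  0.06  0.6   1.53] F [-1.2 -1.2  6.4] w 0.344 ff 29.8
```

Emit:
carry_out(commands=[-2, 0.1, 1, 0, 0.2, -5, 0.2, 1, 0, 0.2, -9, 0.3, 1, 0, 0.2, -14, 0.4, 1, 0, 0.2, -19, 0.6, 1, 0, 0.2, -24, 0.7, 1, 0, 0.2, -29, 0.9, 1, 0, 0.2, -34, 1, 1, 0, 0.2, -37, 1.1, 1, 0, 0.2, -37, 1.1, 1, 0, 0.2])

```text
time_s: 29.68
tool_pos: [0.4919, -0.0498, 0.1039]
eef_rot: [[-1.0, 0.029, 0.001], [0.029, 1.0, 0.0], [-0.001, 0.0, -1.0]]
contact_force: [3.1, 0.0, 6.4]
width: 0.342
finger_force: 31.1
```

```bash
python3 st.py
```

```text
29.68 pos [491.9 -49.8 103.9] closing-axis ang 1.542 q [ 0.1   0.5  -0.07  2.08  0.06  0.56  1.53] F [3.1 0.  6.4] w 0.342 ff 31.1
```

Emit:
carry_out(commands=[-5, 0.1, 0, 0, 0.2, -10, 0.3, 0, 0, 0.2, -15, 0.4, 0, 0, 0.2, -17, 0.5, 0, 0, 0.2, -17, 0.5, 0, 0, 0.2, -17, 0.5, 0, 0, 0.42, -17, 0.5, 0, 0, 0.55, -17, 0.5, 0, 0, 0.6, 5, -0.1, 0, 0, 0.6, 30, -0.8, 0, 0, 0.6])

```text
time_s: 30.52
tool_pos: [0.519, -0.0508, 0.1021]
eef_rot: [[-1.0, 0.029, -0.006], [0.029, 1.0, 0.0], [0.006, -0.0, -1.0]]
contact_force: [0.3, -0.2, -0.4]
width: 0.601
finger_force: 0.0
```

Emit:
carry_out(commands=[0, 0, -2, 0, 0.6, 0, 0, -3, 0, 0.5, 0, 0, -3, 0, 0.42, 0, 0, -3, 0, 0.36, 0, 0, -3, 0, 0.3, 0, 0, -3, 0, 0.2, 0, 0, -3, 0, 0.2], grip_force=60)

```text
time_s: 31.1
tool_pos: [0.5202, -0.0508, 0.0998]
eef_rot: [[-1.0, 0.029, -0.003], [0.029, 1.0, 0.0], [0.003, -0.0, -1.0]]
contact_force: [-1.8, 0.3, -1.8]
width: 0.331
finger_force: 59.9
```

```bash
python3 st.py; python3 rd.py | tail -2
```

```text
31.1 pos [520.2 -50.8  99.8] closing-axis ang 1.542 q [ 0.1   0.55 -0.07  2.01  0.06  0.59  1.53] F [-1.8  0.3 -1.8] w 0.331 ff 59.9
top ptr r5-13 [(-94.3, 16.3), (105.9, 11.7), (-109.8, 7.1)] | mark r16-20 [(156.0, 19.3), (54.6, 19.1), (-98.5, 17.8)]
side ptr r5-13 [(98.1, 19.8), (115.3, 13.9), (81.0, 12.5)] | mark r16-20 [(-8.1, 67.8), (-127.7, 54.8), (9.2, 41.7)]
```

Emit:
carry_out(commands=[-8, 0.2, 0.5, 0, 0.2, -20, 0.6, 2, 0, 0.2, -25, 0.7, 15, 0, 0.2, -25, 0.7, 40, 0, 0.2, -25, 10, 55, 0, 0.2, -25, 35, 55, 0.05, 0.2, -25, 65, 55, 0.1, 0.2, -22, 95, 55, 0.15, 0.2, -20, 125, 55, 0.2, 0.2, -15, 155, 55, 0.25, 0.2])

```text
time_s: 32.53
tool_pos: [0.5055, 0.1052, 0.1553]
eef_rot: [[-0.975, -0.222, -0.001], [-0.222, 0.975, -0.0], [0.001, -0.0, -1.0]]
contact_force: [-0.1, -0.1, -5.6]
width: 0.337
finger_force: 60.0
```

```bash
python3 st.py
```

```text
32.53 pos [505.5 105.2 155.3] closing-axis ang 1.794 q [-0.12  0.45 -0.17  2.    0.11  0.7   1.44] F [-0.1 -0.1 -5.6] w 0.337 ff 60.0
```

Emit:
carry_out(commands=[0, 30, 0, 0.03, 0.2, 0, 60, 0, 0.038, 0.2, 0, 95, 0, 0.038, 0.2, 0, 130, 0, 0.038, 0.2, 0, 165, 0, 0.038, 0.2, 0, 195, 0, 0.038, 0.2, 0, 215, 0, 0.038, 0.2, 0, 221, 0, 0.038, 0.2, 0, 221, -10, 0.038, 0.2, 0, 221, -25, 0.038, 0.2])

```text
time_s: 33.37
tool_pos: [0.5074, 0.325, 0.1307]
eef_rot: [[-0.966, -0.257, 0.002], [-0.257, 0.966, 0.0], [-0.002, -0.0, -1.0]]
contact_force: [0.4, 0.0, -5.7]
width: 0.338
finger_force: 60.1
```

```bash
python3 st.py
```

```text
33.37 pos [507.4 325.  130.7] closing-axis ang 1.83 q [-0.47  0.6  -0.18  1.8   0.16  0.75  1.09] F [ 0.4  0.  -5.7] w 0.338 ff 60.1
```

Emit:
carry_out(commands=[0, 0, -15, 0, 0.2, 0, 0, -30, 0, 0.2, 0, 0, -40, 0, 0.2, 0, 0, -44, 0, 0.2, 0, 0, -46, 0, 0.2, 0, 0, -47, 0, 0.2, 0, 0, -48, 0, 0.2, 0, 0, -48, 0, 0.2])

```text
time_s: 34.03
tool_pos: [0.5073, 0.3254, 0.0829]
eef_rot: [[-0.967, -0.256, 0.001], [-0.256, 0.967, 0.001], [-0.001, 0.0, -1.0]]
contact_force: [0.2, 0.3, -4.9]
width: 0.331
finger_force: 60.0
```

```bash
python3 st.py
```

```text
34.03 pos [507.3 325.4  82.9] closing-axis ang 1.83 q [-0.49  0.68 -0.17  1.81  0.17  0.67  1.08] F [ 0.2  0.3 -4.9] w 0.331 ff 60.0
```

Emit:
carry_out(commands=[0, 0, -0.7, 0, 0.2, 0, 0, -1.4, 0, 0.2, 0, 0, -2.1, 0, 0.2, 0, 0, -2.1, 0, 0.2])

```text
time_s: 34.37
tool_pos: [0.5071, 0.3255, 0.0808]
eef_rot: [[-0.967, -0.256, 0.001], [-0.256, 0.967, 0.0], [-0.001, 0.0, -1.0]]
contact_force: [-0.1, -1.2, 1.4]
width: 0.333
finger_force: 60.6
```

```bash
python3 st.py
```

```text
34.37 pos [507.1 325.5  80.8] closing-axis ang 1.83 q [-0.49  0.68 -0.17  1.81  0.17  0.66  1.07] F [-0.1 -1.2  1.4] w 0.333 ff 60.6
```

Emit:
carry_out(commands=[0, 0, 0, 0, 0.4, 0, 0, 0, 0, 0.48, 0, 0, 0, 0, 0.55, 0, 0, 15, 0, 0.6, 0, 0, 50, 0, 0.7, 0, -10, 90, -0.1, 0.85, 0, -35, 120, -0.2, 0.95, -2, -75, 120, -0.3, 0.95, -4, -115, 120, -0.4, 0.95, -6, -155, 120, -0.472, 0.95])

```text
time_s: 35.2
tool_pos: [0.5012, 0.1693, 0.2015]
eef_rot: [[-0.977, 0.215, 0.003], [0.215, 0.977, 0.001], [-0.003, 0.002, -1.0]]
contact_force: [1.2, -0.3, -0.1]
width: 0.952
finger_force: 0.0
```

Emit:
carry_out(commands=[-2, -40, 0, 0, 0.95, -4, -80, 0, 0, 0.95, -6, -120, 0, 0, 0.95, -8, -160, 0, 0, 0.95, -10, -200, 0, 0, 0.95, -12, -240, 0, 0, 0.95, -14, -280, 0, 0, 0.95, -16, -320, 0, 0, 0.95, -18, -360, 0, 0, 0.95, -20, -400, 0, 0, 0.95])

```text
time_s: 36.03
tool_pos: [0.4807, -0.2317, 0.2007]
eef_rot: [[-0.978, 0.211, 0.001], [0.211, 0.978, -0.0], [-0.001, -0.0, -1.0]]
contact_force: [1.4, 0.8, -0.7]
width: 0.948
finger_force: 0.0
```

```bash
python3 st.py; python3 - <<'E'
from h import *
T=avg("top",2);S=avg("side",2);np.save("T.npy",T);np.save("S.npy",S)
b,g,r=T[...,0],T[...,1],T[...,2]
m=((g>200)&(b>190)).astype(np.uint8)
for k in cv2.findContours(m,cv2.RETR_EXTERNAL,cv2.CHAIN_APPROX_NONE)[0]:
    if cv2.contourArea(k)<60: continue
    p=onz("top",k[:,0].astype(float),.021)[:,:2]*1000
    (cx,cy),(w,h),a=cv2.minAreaRect(p.astype(np.float32))
    if cy>200: print("white left",round(cx,1),round(cy,1),round(w),round(h),round(a,1))
for n,I,z in(("top",T,.017),("side",S,.017)):
    m=((I[...,2]<75)&(I[...,1]<65)).astype(np.uint8)
    for k in cv2.findContours(m,cv2.RETR_EXTERNAL,cv2.CHAIN_APPROX_NONE)[0]:
        if cv2.contourArea(k)<120: continue
        p=onz(n,k[:,0].astype(float),z)[:,:2]*1000
        (cx,cy),(w,h),a=cv2.minAreaRect(p.astype(np.float32))
        if 400<cx<560 and -450<cy<-250: print(n,"palette?",round(cx,1),round(cy,1),round(w),round(h),round(a,1))
E
```

```text
36.03 pos [ 480.7 -231.7  200.7] closing-axis ang 1.358 q [ 0.34  0.39  0.07  1.95 -0.04  0.8   1.79] F [ 1.4  0.8 -0.7] w 0.948 ff 0.0
white left 509.3 325.3 126 31 14.6
white left 688.6 359.6 153 94 46.6
top palette? 510.6 -250.1 94 46 66.9
side palette? 476.5 -344.9 62 144 77.7
```

Emit:
carry_out(commands=[0, -40, 0, 0, 0.98, -1, -80, 0, 0, 0.98, -2, -107, 0, 0, 0.98, -2, -107, -30, 0, 0.98, -2, -107, -65, 0, 0.98, -2, -107, -95, 0, 0.98, -2, -107, -110, 0, 0.98, -2, -107, -118, 0, 0.98, -2, -107, -122, 0, 0.98, -2, -107, -122, 0, 0.95])

```text
time_s: 37.07
tool_pos: [0.4795, -0.3355, 0.0779]
eef_rot: [[-0.978, 0.209, -0.0], [0.209, 0.978, 0.001], [0.0, 0.001, -1.0]]
contact_force: [-0.3, 0.5, 0.4]
width: 0.953
finger_force: 0.0
```

```bash
python3 st.py
```

```text
37.07 pos [ 479.5 -335.5   77.9] closing-axis ang 1.36 q [ 0.51  0.66  0.08  1.86 -0.08  0.62  1.99] F [-0.3  0.5  0.4] w 0.953 ff 0.0
```

Emit:
carry_out(commands=[0, 0, 0, 0, 0.85, 0, 0, 0, 0, 0.78, 0, 0, 0, 0, 0.73, 0, 0, 0, 0, 0.69, 0, 0, 0, 0, 0.65, 0, 0, 0, 0, 0.6, 0, 0, 0, 0, 0.55, 0, 0, 0, 0, 0.55], grip_force=30)

```text
time_s: 37.73
tool_pos: [0.4793, -0.3375, 0.0795]
eef_rot: [[-0.977, 0.212, 0.002], [0.212, 0.977, -0.001], [-0.002, -0.001, -1.0]]
contact_force: [-1.4, -0.3, 8.3]
width: 0.643
finger_force: 30.8
```

```bash
python3 st.py
```

```text
37.73 pos [ 479.3 -337.5   79.5] closing-axis ang 1.358 q [ 0.51  0.66  0.08  1.86 -0.08  0.63  1.99] F [-1.4 -0.3  8.3] w 0.643 ff 30.8
```

Emit:
carry_out(commands=[0, 0, 5, 0, 0.55, 0, 0, 20, 0, 0.55, 0, 5, 50, 0, 0.55, 0, 25, 70, 0.02, 0.55, 0, 55, 80, 0.06, 0.55, 5, 88, 80, 0.1, 0.55, 10, 122, 80, 0.14, 0.55, 15, 156, 80, 0.184, 0.55, 20, 190, 80, 0.184, 0.55, 25, 224, 80, 0.184, 0.55])

```text
time_s: 38.57
tool_pos: [0.5034, -0.1111, 0.1584]
eef_rot: [[-1.0, 0.029, -0.0], [0.029, 1.0, 0.0], [0.0, 0.0, -1.0]]
contact_force: [0.4, 0.6, -1.0]
width: 0.644
finger_force: 32.8
```

```bash
python3 st.py
```

```text
38.57 pos [ 503.4 -111.1  158.4] closing-axis ang 1.542 q [ 0.15  0.43  0.01  2.01 -0.01  0.7   1.72] F [ 0.4  0.6 -1. ] w 0.644 ff 32.8
```

Emit:
carry_out(commands=[4, 25, 0, 0, 0.55, 8, 48, 0, 0, 0.55, 10, 60, 0, 0, 0.55, 10, 63, 0, 0, 0.55, 10, 63, -10, 0, 0.55, 10, 63, -25, 0, 0.55, 10, 63, -40, 0, 0.55, 10, 63, -48, 0, 0.55, 10, 63, -50, 0, 0.55, 10, 63, -50, 0, 0.55])

```text
time_s: 39.4
tool_pos: [0.513, -0.0512, 0.1072]
eef_rot: [[-1.0, 0.031, -0.002], [0.031, 1.0, -0.0], [0.002, -0.001, -1.0]]
contact_force: [0.5, -0.5, -1.9]
width: 0.643
finger_force: 32.7
```

```bash
python3 st.py
```

```text
39.4 pos [513.  -51.2 107.2] closing-axis ang 1.54 q [ 0.05  0.52  0.    2.03 -0.    0.59  1.59] F [ 0.5 -0.5 -1.9] w 0.643 ff 32.7
```

Emit:
carry_out(commands=[0, 0, -1, 0, 0.55, 0, 0, -2, 0, 0.55, 0, 0, -2.6, 0, 0.55, 0, 0, -3.2, 0, 0.55, 0, 0, -3.8, 0, 0.55, 0, 0, -3.8, 0, 0.55])

```text
time_s: 39.9
tool_pos: [0.5139, -0.0497, 0.1045]
eef_rot: [[-1.0, 0.029, 0.0], [0.029, 1.0, 0.0], [-0.0, 0.0, -1.0]]
contact_force: [-0.1, 0.0, -2.4]
width: 0.644
finger_force: 32.8
```

```bash
python3 st.py
```

```text
39.9 pos [513.9 -49.7 104.5] closing-axis ang 1.542 q [ 0.04  0.53  0.    2.03 -0.    0.59  1.59] F [-0.1  0.  -2.4] w 0.644 ff 32.8
```

Emit:
carry_out(commands=[0, -0.7, -0.5, 0, 0.55, 0, -0.7, -1, 0, 0.55, 0, -0.7, -1.5, 0, 0.55, 0, -0.7, -1.5, 0, 0.55])

```text
time_s: 40.23
tool_pos: [0.514, -0.0505, 0.1035]
eef_rot: [[-1.0, 0.029, 0.0], [0.029, 1.0, -0.0], [-0.0, -0.0, -1.0]]
contact_force: [-2.5, 1.1, 6.5]
width: 0.644
finger_force: 33.5
```

```bash
python3 st.py
```

```text
40.23 pos [514.  -50.5 103.5] closing-axis ang 1.542 q [ 0.05  0.53  0.    2.03 -0.    0.58  1.59] F [-2.5  1.1  6.5] w 0.644 ff 33.5
```

Emit:
carry_out(commands=[0, 0, 0, 0, 0.72, 0, 0, 0, 0, 0.82, 0, 0, 0, 0, 0.88, 0, 0, 15, 0, 0.88, -10, 0.3, 35, 0, 0.8, -50, 1.5, 35, 0, 0.5, -88, 2.5, 35, 0, 0.3, -92, 2.7, 35, 0, 0.3, -92, 2.7, 15, 0, 0.3, -92, 2.7, -2, 0, 0.3])

```text
time_s: 41.07
tool_pos: [0.4221, -0.0478, 0.1012]
eef_rot: [[-1.0, 0.029, 0.003], [0.029, 1.0, -0.0], [-0.003, -0.0, -1.0]]
contact_force: [1.4, 0.0, -0.4]
width: 0.304
finger_force: 0.0
```

```bash
python3 st.py
```

```text
41.07 pos [422.1 -47.8 101.2] closing-axis ang 1.542 q [ 0.05  0.43 -0.    2.24  0.    0.47  1.59] F [ 1.4  0.  -0.4] w 0.304 ff 0.0
```

Emit:
carry_out(commands=[0, 0, 0, 0, 0.3, 2, -0.1, 0, 0, 0.3, 5, -0.1, 0, 0, 0.3, 8, -0.2, 0, 0, 0.3, 11, -0.3, 0, 0, 0.3, 13, -0.4, 0, 0, 0.3, 15, -0.4, 0, 0, 0.3, 16.5, -0.5, 0, 0, 0.3, 18, -0.5, 0, 0, 0.3])

```text
time_s: 41.82
tool_pos: [0.4397, -0.0483, 0.1009]
eef_rot: [[-1.0, 0.029, -0.001], [0.029, 1.0, 0.0], [0.001, 0.0, -1.0]]
contact_force: [-1.3, 0.1, 0.8]
width: 0.298
finger_force: 0.9
```

```bash
python3 st.py
```

```text
41.82 pos [439.7 -48.3 100.9] closing-axis ang 1.542 q [ 0.05  0.45 -0.    2.2   0.    0.49  1.59] F [-1.3  0.1  0.8] w 0.298 ff 0.9
```

Emit:
carry_out(commands=[2.5, -0.1, 0, 0, 0.3, 5, -0.1, 0, 0, 0.3, 7.5, -0.2, 0, 0, 0.3, 10, -0.3, 0, 0, 0.3, 12.5, -0.4, 0, 0, 0.3, 15, -0.4, 0, 0, 0.3, 17, -0.5, 0, 0, 0.3, 18.5, -0.5, 0, 0, 0.3, 20, -0.6, 0, 0, 0.3, 21, -0.6, 0, 0, 0.3])

```text
time_s: 42.65
tool_pos: [0.4584, -0.0488, 0.1004]
eef_rot: [[-1.0, 0.029, -0.006], [0.029, 1.0, 0.0], [0.006, 0.0, -1.0]]
contact_force: [-8.8, 0.3, 7.0]
width: 0.304
finger_force: 4.3
```

```bash
python3 st.py
```

```text
42.65 pos [458.4 -48.8 100.4] closing-axis ang 1.542 q [ 0.05  0.47 -0.    2.15  0.    0.52  1.59] F [-8.8  0.3  7. ] w 0.304 ff 4.3
```

Emit:
carry_out(commands=[0.3, 0, 0.5, 0, 0.3, 1, 0, 0.8, 0, 0.3, 2, -0.1, 1, 0, 0.3])

```text
time_s: 42.9
tool_pos: [0.4592, -0.0489, 0.1007]
eef_rot: [[-1.0, 0.029, -0.008], [0.029, 1.0, 0.0], [0.008, 0.0, -1.0]]
contact_force: [-7.2, -0.0, -2.0]
width: 0.302
finger_force: 3.6
```

```bash
python3 st.py
```

```text
42.9 pos [459.2 -48.9 100.7] closing-axis ang 1.542 q [ 0.05  0.47 -0.    2.15  0.    0.52  1.59] F [-7.2 -0.  -2. ] w 0.302 ff 3.6
```

Emit:
carry_out(commands=[0.8, 0, 0.1, 0, 0.3, 1.6, -0.1, 0.2, 0, 0.3, 2.4, -0.1, 0.3, 0, 0.3, 3.2, -0.1, 0.4, 0, 0.3, 4, -0.1, 0.5, 0, 0.3, 4.8, -0.2, 0.6, 0, 0.3])

```text
time_s: 43.4
tool_pos: [0.4672, -0.0491, 0.1022]
eef_rot: [[-1.0, 0.029, -0.001], [0.029, 1.0, 0.0], [0.001, 0.0, -1.0]]
contact_force: [-3.2, 0.1, -0.8]
width: 0.298
finger_force: 1.8
```

```bash
python3 st.py
```

```text
43.4 pos [467.2 -49.1 102.2] closing-axis ang 1.542 q [ 0.05  0.48 -0.    2.14  0.    0.53  1.59] F [-3.2  0.1 -0.8] w 0.298 ff 1.8
```

Emit:
carry_out(commands=[2, -0.1, 0, 0, 0.3, 4, -0.1, 0, 0, 0.3, 6, -0.2, 0, 0, 0.3, 8, -0.2, 0, 0, 0.3, 10, -0.3, 0, 0, 0.3, 12, -0.3, 0, 0, 0.3, 14, -0.4, 0, 0, 0.3, 15.5, -0.4, 0, 0, 0.3, 16.5, -0.5, 0, 0, 0.3, 17, -0.5, 0, 0, 0.3])

```text
time_s: 44.23
tool_pos: [0.4848, -0.0497, 0.1025]
eef_rot: [[-1.0, 0.029, 0.0], [0.029, 1.0, 0.0], [-0.0, 0.0, -1.0]]
contact_force: [-2.2, 0.3, -1.3]
width: 0.299
finger_force: 1.7
```

```bash
python3 st.py
```

```text
44.23 pos [484.8 -49.7 102.5] closing-axis ang 1.542 q [ 0.05  0.5  -0.    2.1   0.    0.55  1.59] F [-2.2  0.3 -1.3] w 0.299 ff 1.7
```

Emit:
carry_out(commands=[0.8, 0, 0, 0, 0.3, 1.6, -0.1, 0, 0, 0.3, 2.4, -0.1, 0, 0, 0.3, 3.2, -0.1, 0, 0, 0.3, 4, -0.1, 0, 0, 0.3])

```text
time_s: 44.65
tool_pos: [0.4887, -0.0498, 0.1024]
eef_rot: [[-1.0, 0.029, -0.0], [0.029, 1.0, 0.0], [0.0, 0.0, -1.0]]
contact_force: [-2.7, 0.4, -1.4]
width: 0.3
finger_force: 1.6
```

```bash
python3 st.py
```

```text
44.65 pos [488.7 -49.8 102.4] closing-axis ang 1.542 q [ 0.05  0.5  -0.    2.09  0.    0.55  1.59] F [-2.7  0.4 -1.4] w 0.3 ff 1.6
```

Emit:
carry_out(commands=[0.7, 0, 0, 0, 0.3, 1.4, 0, 0, 0, 0.3, 2.1, -0.1, 0, 0, 0.3, 2.8, -0.1, 0, 0, 0.3])

```text
time_s: 44.98
tool_pos: [0.4893, -0.0497, 0.1017]
eef_rot: [[-1.0, 0.029, -0.005], [0.029, 1.0, 0.0], [0.005, 0.0, -1.0]]
contact_force: [-9.3, 1.5, -0.6]
width: 0.297
finger_force: 4.1
```

```bash
python3 st.py
```

```text
44.98 pos [489.3 -49.7 101.7] closing-axis ang 1.542 q [ 0.05  0.51 -0.    2.08 -0.    0.56  1.59] F [-9.3  1.5 -0.6] w 0.297 ff 4.1
```

Home on the stop at 489.3 mm, as predicted. Holding, then backing off.

Emit:
carry_out(commands=[2.8, -0.1, 0, 0, 0.3, 2.8, -0.1, 0, 0, 0.3, 2.8, -0.1, 0, 0, 0.3, 2.8, -0.1, 0, 0, 0.3, 2.8, -0.1, 0, 0, 0.3, 2.8, -0.1, 0, 0, 0.3, 2.8, -0.1, 0, 0, 0.3, 2.8, -0.1, 0, 0, 0.3, 2.8, -0.1, 0, 0, 0.3, 2.8, -0.1, 0, 0, 0.3])

```text
time_s: 45.82
tool_pos: [0.4897, -0.0496, 0.1009]
eef_rot: [[-1.0, 0.029, -0.01], [0.029, 1.0, 0.001], [0.01, 0.0, -1.0]]
contact_force: [-11.6, 2.2, -1.1]
width: 0.299
finger_force: 5.6
```

```bash
python3 st.py
```

```text
45.82 pos [489.7 -49.6 100.9] closing-axis ang 1.542 q [ 0.05  0.51 -0.    2.08 -0.    0.56  1.59] F [-11.6   2.2  -1.1] w 0.299 ff 5.6
```

Emit:
carry_out(commands=[-8, 0.2, 0, 0, 0.3, -25, 0.7, 5, 0, 0.3, -35, 10, 40, 0, 0.3, -30, 45, 75, 0, 0.3, -20, 85, 95, 0, 0.3, -10, 125, 100, 0, 0.3, 0, 165, 100, 0, 0.3, 10, 200, 100, 0, 0.3, 10, 200, 100, 0, 0.3])

```text
time_s: 46.57
tool_pos: [0.5074, 0.1601, 0.205]
eef_rot: [[-1.0, 0.019, 0.009], [0.019, 1.0, 0.008], [-0.009, 0.008, -1.0]]
contact_force: [0.2, 0.3, -0.1]
width: 0.299
finger_force: 0.0
```

```bash
python3 st.py; python3 fit.py | grep -E "ctr|r 1[0-9]"; python3 - <<'E'
from dial import *
T=np.load("T.npy");S=np.load("S.npy");rep("top",T);rep("side",S)
m=((T[...,2]<90)&(T[...,1]<80)).astype(np.uint8)
for k in cv2.findContours(m,cv2.RETR_EXTERNAL,cv2.CHAIN_APPROX_NONE)[0]:
    if cv2.contourArea(k)<120: continue
    p=onz("top",k[:,0].astype(float),.041)[:,:2]*1000
    (cx,cy),(w,h),a=cv2.minAreaRect(p.astype(np.float32))
    if 400<cx<700 and -150<cy<50: print("palette",round(cx,1),round(cy,1),round(w),round(h),round(a,1),p.min(0).round(1))
C["top"]=(.6177,-.0534)
a=np.clip((rect(T,.041,(.57,-.055),.12,2500)),0,255);b=np.clip((rect(T,.099,C["top"],.03,3300)-215)*6,0,255);c=np.clip((rect(S,.099,C["side"],.03,3300,"side")-130)*2.2,0,255)
o=np.zeros((600,800,3));o[:,:600]=a;o[:198,602:]=b;o[300:498,602:]=c
cv2.imwrite("pics/end.png",o.astype(np.uint8))
E
```

```text
46.57 pos [507.4 160.1 205. ] closing-axis ang 1.551 q [-0.3   0.38 -0.07  1.95  0.03  0.8   1.17] F [ 0.2  0.3 -0.1] w 0.299 ff 0.0
top disc ctr world 0.6177 -0.0534 r mm 23.2
  r 10.0 left off mm -3.64 dark 6.5
  r 12.0 left off mm 1.27 dark 7.3
  r 14.0 left off mm 1.17 dark 54.1
  r 16.0 left off mm 0.98 dark 63.4
  r 18.0 left off mm 0.38 dark 33.7
side disc ctr world 0.6176 -0.0538 r mm 23.7
  r 10.0 left off mm -2.13 dark 35.0
  r 12.0 left off mm -1.76 dark 44.6
  r 14.0 left off mm -1.48 dark 41.2
  r 16.0 left off mm -0.9 dark 32.1
  r 18.0 left off mm 0.42 dark 18.8
top ptr r5-13 [(-21.8, 13.8), (-7.6, 2.2), (130.1, 1.4)] | mark r16-20 [(8.2, 47.4), (-25.5, 21.6), (-132.1, 2.1)]
side ptr r5-13 [(-13.9, 21.1), (-30.9, 13.2), (2.6, 12.2)] | mark r16-20 [(2.1, 48.3), (-14.6, 23.2), (17.0, 14.7)]
palette 557.4 -51.7 53 116 87.4 [499.8 -78.7]
```

View pics/end.png

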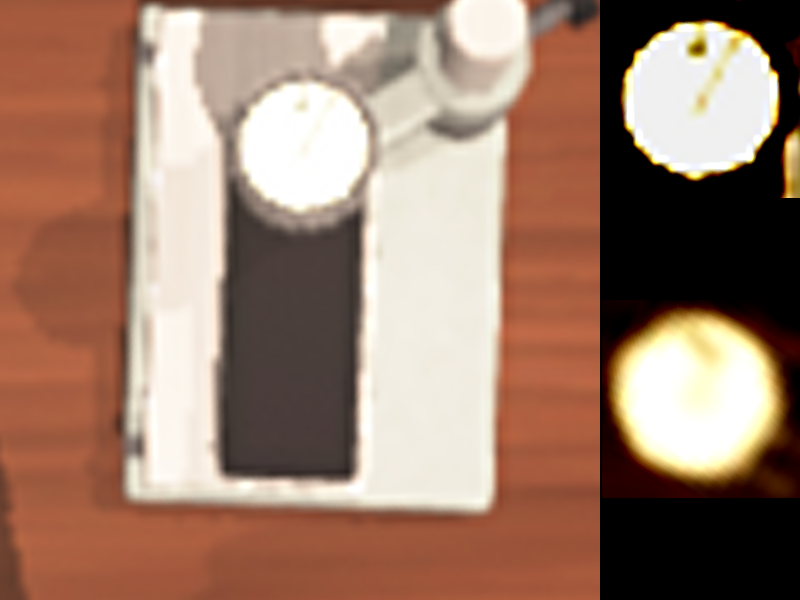

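The final view shows the palette central under the contact and home on the stop. The pointer stands about 35° clockwise of the zero mark, which is about +1 mm. Handing in.

```bash
python3 -c "
from bench import robot
print(robot.sign_off())"
```

```text
the job is handed in; nothing more can be done
None
```

The job is handed in after about 47 s: the dial is zeroed on the master to within about 1–2°, the master lies on its cork pad, the palette is home against the stop reading about +1 mm, and both pieces lie free; forces stayed low (peak about 32 N at the wrist), and my first gripped pushes on the master stalled, so I slid both pieces in from behind with the fingertips.

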